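# Make up the soil and water sampling kits

### The job

Make up the two field-sampling kits from the stock on the bench. Soil kit, in the tray with three recesses: the wide sample jar and the steel core ring, each standing upright in the round recess sized for it, and the scoop lying flat in the oblong recess. Water kit, in the tray with two recesses: the narrow-neck bottle upright in the larger recess and the slim tube upright in the smaller one; leave the glass beaker and the amber bottle standing where they are.

Things in the scene. Friction and masses are not known exactly. Their poses are not given: they have to be found in the camera images.
- soil_tray: Soil kit tray: flat light grey insert in a dark shell, 178 (x) by 176 (y) mm, three recesses. Fixed; origin centre of underside, z up. Top 13 mm above the bench; flat recess floors (dark) 5 mm above it. Oblong recess for the scoop 68 (x) by 156 (y) mm, centred at x -46, y 0 mm; large round one for the jar, 80 mm across, at x 38, y -38; smaller round one for the ring, 62 mm across, at x 38, y 45. x axis within 0.35 rad of world x.
- water_tray: Water kit tray: smaller, light grey insert in a dark shell, 86 (x) by 146 (y) mm, two round recesses. Fixed; origin centre of underside, z up. Top 13 mm above the bench; flat recess floors (dark) 5 mm above it. Larger recess for the bottle 64 mm across, centred at x 0, y -32 mm; smaller one for the tube 46 mm across, at x 0, y 37 mm. x axis within 0.7 rad of world x.
- jar_center (a point): Wide-mouth sample jar: squat cylinder 60 mm across and 66 mm tall, natural white plastic with a blue screw lid of the same diameter (the top 19 mm). Stands upright on the bench; point at its centre, half-way up on its axis, z axis up along it. 45 to 85 g.
- ring_center (a point): Soil core ring: plain steel tube open at both ends, 46 mm outside diameter, wall 2.5 mm, 60 mm tall. Stands upright on the bench; point at its centre, half-way up on its axis, z axis up along it. 130 to 230 g.
- scoop_center (a point): Scoop lying flat, 134 mm long: straight black handle 89 mm long, 14 mm wide and high, and at its +x end an open steel bowl 45 mm long, 42 mm wide, up to 16 mm high. Point at the middle of its length (on the handle, near its balance point), 7 mm above its underside; x along it towards the bowl, z up. 60 to 115 g.
- bottle_center (a point): Narrow-neck sample bottle: natural white plastic, body 46 mm across up to 56 mm high, then a shoulder and a blue cap 29 mm across; 84 mm tall over all. Stands upright on the bench; point at its centre, half-way up on its axis, z axis up along it. 40 to 70 g.
- tube_center (a point): Slim sample tube: clear plastic flat-bottomed cylinder 28 mm across with a blue cap 29 mm across (the top 16 mm), 84 mm tall. Stands upright on the bench; point at its centre, half-way up on its axis, z axis up along it. 25 to 45 g.
- beaker: Small empty glass beaker standing among the stock, in neither kit: 44 mm across the rim, 60 mm tall. Origin under its centre, on the bench, z up.
- amber: Small amber glass bottle with a black cap and paper label standing among the stock, in neither kit: 36 mm across, 78 mm tall. Origin under its centre, on the bench, z up.
Not all that is in view belongs to the job. Leave any yellow look-alike of the part that bears ring_center alone.

How it is judged (in metres and radians):
At the end, for the whole second after the job is handed in: Jar, ring, bottle, tube upright (0.12 rad) on the floor of their own recess, within 11 mm of its centre in tray x and y, 4 mm in height; scoop flat on its recess floor, within 20 mm across, 15 mm along, 0.35 rad; all at rest; beaker and amber bottle upright, within 30 mm of their start (x of jar_center in the frame of soil_tray between 0.027 and 0.049 m and y of jar_center in the frame of soil_tray between -0.049 and -0.027 m and z of jar_center in the frame of soil_tray between 0.034 and 0.042 m and angle between each of jar_center, ring_center, bottle_center, tube_center, scoop_center, beaker, amber's own z axis and vertical below 0.12 rad and linear speed of each of jar, ring, bottle, tube, scoop below 0.02 m/s and angular speed of each of jar, ring, bottle, tube, scoop below 0.2 rad/s and x of ring_center in the frame of soil_tray between 0.027 and 0.049 m and y of ring_center in the frame of soil_tray between 0.034 and 0.056 m and z of ring_center in the frame of soil_tray between 0.031 and 0.039 m and x of bottle_center in the frame of water_tray between -0.011 and 0.011 m and y of bottle_center in the frame of water_tray between -0.043 and -0.021 m and z of bottle_center in the frame of water_tray between 0.043 and 0.051 m and x of tube_center in the frame of water_tray between -0.011 and 0.011 m and y of tube_center in the frame of water_tray between 0.026 and 0.048 m and z of tube_center in the frame of water_tray between 0.043 and 0.051 m and x of scoop_center in the frame of soil_tray between -0.066 and -0.026 m and y of scoop_center in the frame of soil_tray between -0.015 and 0.015 m and z of scoop_center in the frame of soil_tray between 0.008 and 0.016 m and angle between the x axis of scoop_center and the y axis of soil_tray, either way round below 0.35 rad and distance of each of beaker, amber from where it was at the start of the episode below 0.03 m); the robot touches nothing.
It fails at once if the glass beaker is knocked over or shifted by more than 30 mm (distance of beaker from where it was at the start of the episode above 0.03 m or angle between beaker's own z axis and vertical above 0.6 rad).
It fails at once if the amber bottle is knocked over or shifted by more than 30 mm (distance of amber from where it was at the start of the episode above 0.03 m or angle between amber's own z axis and vertical above 0.6 rad).
It also fails if it takes over 115 s, if anything falls off the work surface, if the arm or the gripper's body presses on something with over 40 N, if the wrist force passes 120 N, or if a joint passes its speed limit or range.

### The arm

A 6-joint arm with a two-finger parallel gripper is mounted at the origin on the work surface. World frame = base frame: x ahead of the robot, y to its left, z up, the work surface at z = 0. Lengths are in mm, angles in rad, forces in N, time in s.
With the tool pointing down it reaches from about 350 to 875 mm from the base axis. Payload 4.2 kg.
Tool frame: the origin (TCP) lies midway between the tips of the shut fingers; the grasp point (between the pads) lies 19 mm behind it; z points along the fingers, y is the direction in which the jaws open and shut (so a half turn about z gives the same grasp; the last joint's range is limited). The gripper opens to 85 mm and grips with 20 to 120 N. Pads are 22 mm wide; open, the fingers measure 114 mm over their backs; the gripper's body (76 mm by 85 mm) begins 54 mm behind the grasp point. The pads swing forward as they close: fully open they stand 13 mm farther back than shut.
Start: joints at [-1.068, 0.385, 0.008, 0, -1.194, -0.259], TCP at [150.887, -606.492, 231.312] pointing down, gripper open.
Joint ranges: [-3.14, 3.14], [-1.21, 2.06], [-1.07, 1.41], [-3.16, 2.05], [-2.99, -0.16], [-3.1, 3.1]. Speed limits (rad/s): [2.79, 2.79, 3.14, 3.14, 3.14, 3.14].

### API

Orientations are given as a unit quaternion [x, y, z, w].
In Python, from bench import arm gives the robot as it stands. The module is installed in compiled form; this text tells all that it offers.
- The arm moves only by the tool drive_tool, never from a script. Its argument "moves" is a list that holds one entry, the list of rows, each a list of 7 numbers: the opening, from 0 (shut) to 1 (fully open), then the shift along the tool's x, y, z in m, then the turn, a rotation vector about the tool's x, y, z in rad. In form: [[[hand, dx, dy, dz, wx, wy, wz], ...]]. A call has 1 to 20 rows; each row shifts and turns the pose as measured when the row begins, along the tool's axes as they then stand; what a row does not reach is not made up. A row lasts 1/10 s, in which the tool goes at most 50 mm and 8.59 degrees, less where a joint would pass 70% of its speed; a pose out of reach is approached as far as the arm can. A call with a gripper value outside its range is refused whole. The fingers move at their own pace and stop on an object; the grip force is fixed at half the most. Time passes only in rows, so rows that do not move let the fingers close. It gives the time, the measured TCP pose, the force and the opening at its end, in the units of the state.
- arm.read_state(): the state, without advancing time (a new reading comes with each control period).
- arm.get_image(name): name is "scene" or "top"; returns (picture, depth): 420x560x3 uint8, red, green, blue; 420x560 float32, mm along the optical axis (not along the pixel's ray), 0 where there is no reading.
- arm.camera_params(name): a dict with "fov_y" (degrees; the focal length in pixels is half the picture's height over the tangent of half this angle, whatever the lens; pixels are square), "cx", "cy" (the principal point, pixels), "k1" (the pictures are not rectified: a ray, as slopes to the right and down, at radius r is drawn at 1 + k1 r^2 times it, then the intrinsics apply), "world_from_camera" (4x4, takes a point from camera to world coordinates). Camera axes: x right, y down, z forward; pixel columns grow to the right and rows downward; lengths in mm; the calibration is good to about 2 mm. A picture is of the moment at which its call begins. camera_params takes no time and is no camera call.
- arm.job_done(): hands the job in, once; it reports no verdict.
The state is a dict: "clock": time; "joints": joint angles; "joint_vel": joint speeds; "joint_efforts": joint torques, N m; "position": TCP position; "ee_rot": TCP orientation; "contact_force": force on the tool from outside, world axes, zero at the start; "wrist_torque": the same for the moment, N m; "gripper_width": finger opening in mm.
Only numpy, scipy, OpenCV 4.12 (cv2) and the standard library are available. Lean on these libraries where they do the work, as an engineer would, in place of code of your own. Each camera call takes 0.05 s, during which the arm holds its last target.

## Working session

There is one attempt and no reset: what is moved stays moved. The work goes in short steps, Python scripts to look and compute and a tool call to move; the robot and the scene stay as the last step left them, time stands still between calls to the robot, and variables do not carry over. Pictures are saved under pics/ and viewed, and the job is handed in when it is done.

Besides the shell and the picture viewer there is one more tool, called after "Request:" by a JSON object that holds its "method" and its "body", one argument or row to a line. drive_tool: Moves the arm, as the interface text tells. Its arguments: {"type":"object","properties":{"moves":{"type":"array","items":{"type":"array","items":{"type":"array","items":{"type":"number"}}}}},"required":["moves"]}

```bash
mkdir -p pics
cat > h.py <<'E'
import numpy as np, cv2
from bench import arm
def save(n,im): cv2.imwrite('pics/'+n+'.png', im[:,:,::-1])
def K(name):
    p=arm.camera_params(name); f=210/np.tan(np.radians(p['fov_y'])/2)
    return p,f
def ray(name,u,v):
    p,f=K(name); x=(u-p['cx'])/f; y=(v-p['cy'])/f; rd=np.hypot(x,y); r=rd
    for _ in range(20): r=rd/(1+p['k1']*r*r)
    s=r/rd if rd>0 else 1
    T=np.array(p['world_from_camera']); return T[:3,3],T[:3,:3]@np.array([x*s,y*s,1])
def onz(name,u,v,z):
    o,d=ray(name,u,v); return o+d*(z-o[2])/d[2]
def proj(name,P):
    p,f=K(name); T=np.linalg.inv(np.array(p['world_from_camera'])); c=T[:3,:3]@np.array(P)+T[:3,3]
    x,y=c[0]/c[2],c[1]/c[2]; s=1+p['k1']*(x*x+y*y); return np.array([p['cx']+f*x*s,p['cy']+f*y*s])
E
python3 - <<'E'
from h import *
for n in ('scene','top'):
    im,d=arm.get_image(n); save(n+'0',im); np.save('pics/'+n+'0.npy',d); print(n,{k:np.round(v,3) for k,v in arm.camera_params(n).items()})
print(arm.read_state())
E
```

```text
scene {'fov_y': np.float64(52.52), 'cx': np.float64(273.929), 'cy': np.float64(207.141), 'k1': np.float64(-0.033), 'world_from_camera': array([[-5.800000e-02,  6.810000e-01, -7.300000e-01,  1.250947e+03],
       [ 9.980000e-01,  5.400000e-02, -2.900000e-02,  2.186100e+01],
       [ 2.000000e-02, -7.310000e-01, -6.820000e-01,  7.929240e+02],
       [ 0.000000e+00,  0.000000e+00,  0.000000e+00,  1.000000e+00]])}
top {'fov_y': np.float64(55.174), 'cx': np.float64(282.962), 'cy': np.float64(208.253), 'k1': np.float64(0.038), 'world_from_camera': array([[-2.40000e-02, -9.93000e-01,  1.14000e-01,  4.11868e+02],
       [-1.00000e+00,  2.30000e-02, -9.00000e-03,  3.48000e+00],
       [ 6.00000e-03, -1.14000e-01, -9.93000e-01,  9.01459e+02],
       [ 0.00000e+00,  0.00000e+00,  0.00000e+00,  1.00000e+00]])}
{'clock': 0.1, 'joints': array([-1.06841340e+00,  3.85451444e-01,  6.72095413e-03, -4.07686877e-04,
       -1.19398682e+00, -2.58612585e-01]), 'joint_vel': array([-0.00086242, -0.00225623,  0.00568301,  0.0028306 , -0.00107008,
        0.00012176]), 'joint_efforts': array([-5.09696820e-04, -3.93319809e+01,  1.88929671e+01,  4.19786990e+00,
       -2.53086349e-03,  9.01990461e-06]), 'position': array([ 150.73636384, -605.99965046,  230.33579748]), 'ee_rot': array([-1.21508917e-01,  9.92589857e-01,  9.62161482e-04, -1.80789881e-04]), 'contact_force': array([-0.56228597,  0.86729193,  0.8488147 ]), 'wrist_torque': array([-0.02298812, -0.04833387,  0.04075916]), 'gripper_width': 85.3932029189103}
```

View pics/scene0.png

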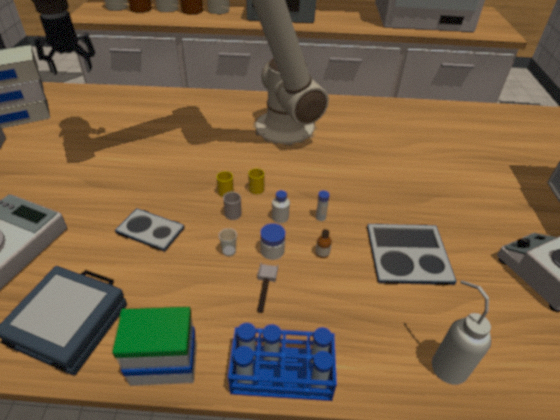

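View pics/top0.png

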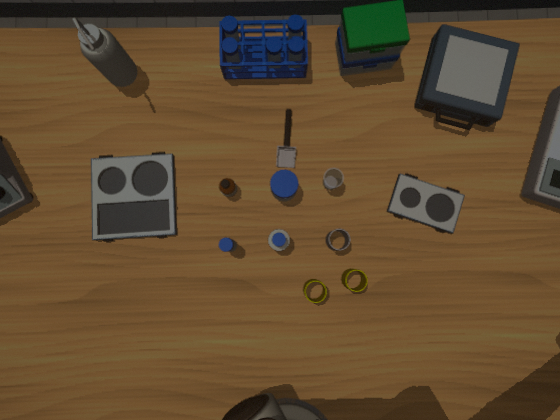

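The top view shows the soil tray at (133,196), the water tray at (427,203), jar (284,184), bottle (279,240), tube (227,244), scoop (287,140), beaker (333,179) and amber bottle (228,186). Ring candidates are (338,240) grey, and (316,291) and (355,281) yellow. The grey one fits plain steel. I'll confirm with an enlarged crop.

Run:
```python
from h import *
a=cv2.imread('pics/top0.png'); 
cv2.imwrite('pics/top_c1.png',cv2.resize(np.clip(a[90:310,200:380].astype(float)*1.8,0,255).astype('uint8'),None,fx=2.7,fy=2.7,interpolation=cv2.INTER_CUBIC))
l=cv2.resize(np.clip(a[145:250,85:185]*1.8,0,255).astype('uint8'),None,fx=4,fy=4,interpolation=cv2.INTER_CUBIC)
r=cv2.resize(np.clip(a[160:265,380:480]*1.8,0,255).astype('uint8'),None,fx=4,fy=4,interpolation=cv2.INTER_CUBIC)
cv2.imwrite('pics/top_c2.png',np.hstack([l,r]))
```

```text
(no output)
```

View pics/top_c1.png

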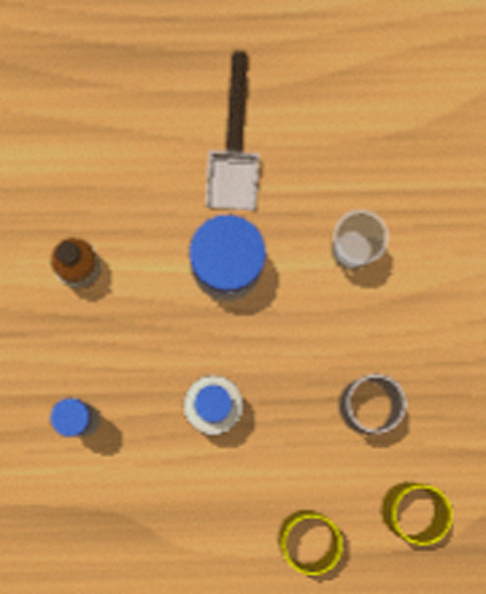

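View pics/top_c2.png

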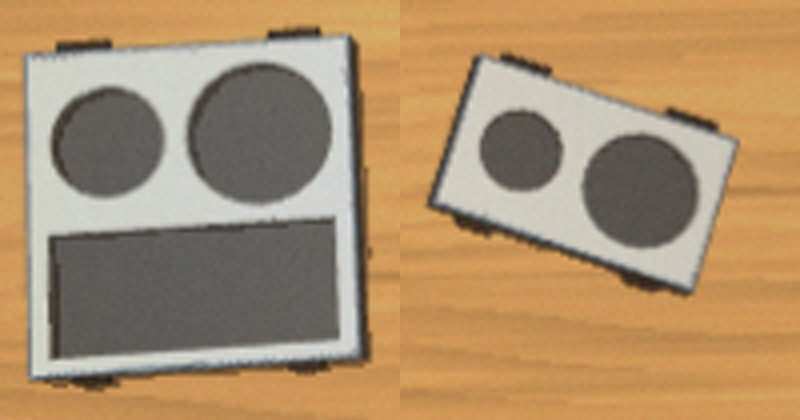

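The crop confirms it: the plain steel ring is at crop (373,404), top view (338,240). The other two rings are yellow. Both trays and their recesses are clear. Next I'll measure positions.

```bash
cat > m.py <<'E'
from h import *
def comps(m,lo):
    n,l,s,c=cv2.connectedComponentsWithStats(m.astype('uint8'),connectivity=8)
    return [(c[i],s[i],l==i) for i in range(1,n) if s[i][4]>=lo]
def run(tag):
    for name in ('top','scene'):
        a=cv2.imread(f'pics/{name}{tag}.png'); hsv=cv2.cvtColor(a,cv2.COLOR_BGR2HSV); 
        H,S,V=[hsv[...,i].astype(int) for i in range(3)]
        print(name)
        for c,s,_ in comps((abs(H-112)<12)&(S>120)&(V>50),30): print(' blue',c.round(1),s, 'z66',onz(name,*c,66).round(1)[:2],'z84',onz(name,*c,84).round(1)[:2])
        for c,s,m in comps((S<60)&(V>110 if name=='top' else V>110),300):
            cs,_=cv2.findContours(m.astype('uint8'),cv2.RETR_CCOMP,cv2.CHAIN_APPROX_NONE)
            big=max(cs,key=cv2.contourArea)
            print(' white',c.round(1),s)
            P=np.array([onz(name,*p[0],13)[:2] for p in big],np.float32); (q,sz,an)=cv2.minAreaRect(P); print('   rect',np.round(q,1),np.round(sz,1),round(an,2))
            for k in cs:
                if k is big or cv2.contourArea(k)<40: continue
                Q=np.array([onz(name,*p[0],13)[:2] for p in k],np.float32); (q,sz,an)=cv2.minAreaRect(Q); print('   hole',np.round(q,1),np.round(sz,1),round(an,1))
if __name__=='__main__': run('0')
E
python3 m.py
```

```text
top
 blue [262.7  47.6] [ 219   14   89   65 3560] z66 [860.7  31.4] z84 [851.1  30.8]
 blue [341.1  45.3] [338  28   8  36  59] z66 [ 862.1 -139.6] z84 [ 852.4 -136.6]
 blue [283.8 183.3] [271 170  27  27 588] z66 [560.5  -7.2] z84 [557.3  -7. ]
 blue [278.5 239. ] [273 233  13  13 133] z66 [443.7   6.5] z84 [443.    6.4]
 blue [225.8 244. ] [219 238  14  13 141] z66 [435.9 115.7] z84 [435.4 113.3]
 white [552.1 147.7] [536 112  24  83 456]
   rect [ 623.  -610.3] [ 30.9 191.8] 69.77
 white [129.5 188.5] [  92  155   82   84 2024]
   rect [549.2 328.1] [175.8 173.9] 2.45
   hole [503.7 326.3] [ 76.7 163.8] 2.4
   hole [585.9 374.5] [68.3 67.6] 88.9
   hole [589.8 292.1] [85.4 85.5] 44.2
 white [422.6 201.4] [ 390  175   72   55 1217]
   rect [ 519.4 -322.5] [142.3  82.6] 69.59
   hole [ 508.4 -353. ] [70.5 70.6] 42.7
   hole [ 532.9 -287.7] [51.2 51.5] 42.9
scene
 blue [ 7.2 74.4] [  0  70  16  10 125] z66 [ -175.9 -1047.3] z84 [ -140.6 -1020.9]
 blue [10.3 95.9] [  0  91  23  11 167] z66 [ -18.  -950.7] z84 [  13.4 -926.6]
 blue [ 13.4 116.3] [  0 111  29  12 201] z66 [ 110.5 -872.
[... 1322 characters left out ...]
e "m.py", line 19, in <module>
    if __name__=='__main__': run('0')
                             ~~~^^^^^
  File "m.py", line 15, in run
    P=np.array([onz(name,*p[0],13)[:2] for p in big],np.float32); (q,sz,an)=cv2.minAreaRect(P); print('   rect',np.round(q,1),np.round(sz,1),round(an,2))
                ~~~^^^^^^^^^^^^^^^
  File "h.py", line 13, in onz
    o,d=ray(name,u,v); return o+d*(z-o[2])/d[2]
        ~~~^^^^^^^^^^
  File "h.py", line 8, in ray
    p,f=K(name); x=(u-p['cx'])/f; y=(v-p['cy'])/f; rd=np.hypot(x,y); r=rd
        ~^^^^^^
  File "h.py", line 5, in K
    p=arm.camera_params(name); f=210/np.tan(np.radians(p['fov_y'])/2)
ValueError: time passes only in moves, steps and waits
```

```bash
sed -i 's/^def K(name):/import functools\n@functools.lru_cache(None)\ndef K(name):/' h.py
cat > m2.py <<'E'
from m import *
a=cv2.imread('pics/top0.png'); hsv=cv2.cvtColor(a,cv2.COLOR_BGR2HSV); H,S,V=[hsv[...,i].astype(int) for i in range(3)]
w=np.zeros(S.shape,bool); w[100:320,200:380]=1
for nm,m,zs in (('lowS',(S<70)&w,(60,8)),('dark',(V<45)&w,(14,78)),('yel',(H>24)&(H<36)&(S>150)&w,(60,))):
  for c,s,mm in comps(m,12):
    ys,xs=np.nonzero(mm); (ce,sz,an)=cv2.minAreaRect(np.c_[xs,ys].astype(np.float32))
    bc=[s[0]+(s[2]-1)/2,s[1]+(s[3]-1)/2]
    print(nm,c.round(1),s,'rect',np.round(ce,1),np.round(sz,1),round(an,1),[onz('top',*ce,z).round(1)[:2] for z in zs],'bbox',[onz('top',*bc,z).round(1)[:2] for z in zs])
a=cv2.imread('pics/scene0.png')
cv2.imwrite('pics/scene_c1.png',cv2.resize(np.clip(a[160:320,200:350]*1.5,0,255).astype('uint8'),None,fx=3.7,fy=3.7,interpolation=cv2.INTER_CUBIC))
E
python3 m2.py
```

```text
lowS [285.7 156.2] [276 145  20  23 387] rect [285.6 155.9] [18.7 21.6] 4.4 [array([620.9, -12.7]), array([633.8, -13.7])] bbox [array([620.6, -12.4]), array([633.5, -13.4])]
lowS [331.1 181.9] [324 175  19  14 161] rect [333.2 181.8] [12.3 18.6] 85.9 [array([ 562.4, -112.2]), array([ 571.7, -119.4])] bbox [array([ 563. , -111.9]), array([ 572.3, -119. ])]
lowS [283.  196.9] [272 192  23   8  53] rect [282.7 196.2] [22.1  6.3] 5.2 [array([534. ,  -4.4]), array([541.6,  -4.8])] bbox [array([535.4,  -5. ]), array([543.1,  -5.5])]
lowS [278.5 240.1] [268 229  22  22 223] rect [278.5 239.5] [21. 21.] 90.0 [array([442.8,   6.6]), array([444.8,   6.8])] bbox [array([442.8,   6.6]), array([444.8,   6.8])]
lowS [338.9 239.3] [327 229  24  21 117] rect [338.5 239. ] [20. 23.] 90.0 [array([ 440.9, -118.7]), array([ 442.7, -126.2])] bbox [array([ 440.9, -118.7]), array([ 442.7, -126.2])]
lowS [233.1 245.7] [230 239   6  12  28] rect [232.8 244.7] [ 4.7 11. ] 5.2 [array([434.3, 101.9]), array([435.7, 108. ])] bbox [array([434.8, 102.6]), array([436.2, 108.8])]
dark [287.5 127.6] [284 110   7  36 182] rect [287.5 127.4] [ 5.1 35.1] 3.6 [array([698.1, -19.4]), array([677.4, -17.7])] bbox [array([697.9, -18.3]), array([677.3, -16.7])]
dark [225.3 183.7] [221 180   9   9  60] rect [225. 184.] [8. 8.] 90.0 [array([571.1, 123.4]), array([559.6, 114.8])] bbox [array([571.1, 123.4]), array([559.6, 114.8])]
dark [342.6 231.9] [339 230   8   5  13] rect [342.7 231.8] [8.  1.7] 33.7 [array([ 458.2, -135.2]), array([ 454.9, -125.2])] bbox [array([ 457.7, -134.8]), array([ 454.4, -124.8])]
yel [355.4 279.9] [345 269  23  23 114] rect [355.7 280.2] [22.2 21.8] 11.3 [array([ 355.4, -150.5])] bbox [array([ 355.8, -151.3])]
yel [315.1 290.8] [304 280  23  23 113] rect [315. 291.] [22. 22.] 90.0 [array([335.5, -66. ])] bbox [array([335.5, -66. ])]
```

View pics/scene_c1.png

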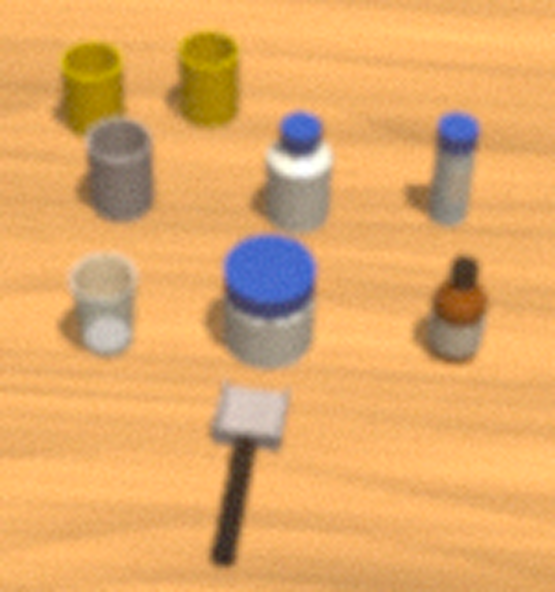

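The scene crop agrees: steel ring at crop (120,140), scoop with its bowl toward the robot, jar, bottle and tube all upright. I'll refine the scoop and ring positions, then do the scoop first.

```bash
cat > m3.py <<'E'
from m import *
print('ring scene',onz('scene',200+120/3.7,160+139/3.7,60).round(1),'beaker scene rim',onz('scene',200+104/3.7,160+275/3.7,60).round(1),'top rim',onz('top',200+360/2.7,90+238/2.7,60).round(1))
print('scoop handle end top',onz('top',288.5,109.5,12).round(1),'bowl end top',onz('top',285,168,12).round(1), 'scene handle end',onz('scene',200+224/3.7,160+562/3.7,5).round(1),'bowl end',onz('scene',200+254/3.7,160+385/3.7,14).round(1))
for x,y in ((300,60),(300,140),(290,180)): pass
a=cv2.imread('pics/scene0.png'); V=a.max(2).astype(int)
w=np.zeros(V.shape,bool); w[270:330,240:290]=1
for c,s,mm in comps((V<60)&w,20):
    ys,xs=np.nonzero(mm); print(c,s); 
    for y in (280,290,300): print(y,xs[ys==y].mean(),onz('scene',xs[ys==y].mean(),y,10).round(1))
a=cv2.imread('pics/top0.png'); V=a.max(2).astype(int)
for y in (115,125,135,142):
    xs=np.nonzero(V[y,275:300]<50)[0]+275; print(y,xs.mean(),onz('top',xs.mean(),y,14).round(1))
E
python3 m3.py
```

```text
ring scene [ 438.9 -117.6   60. ] beaker scene rim [ 568.7 -111.    60. ] top rim [ 570.2 -112.9   60. ]
scoop handle end top [740.8 -22.9  12. ] bowl end top [604.9 -11.5  12. ] scene handle end [739.1 -20.8   5. ] bowl end [613.6 -11.8  14. ]
[262.67938931 295.3740458 ] [258 279  10  33 131]
280 265.5 [657.3 -16.   10. ]
290 264.0 [685.2 -17.4  10. ]
300 261.5 [712.1 -20.8  10. ]
115 288.5 [727.1 -22.5  14. ]
125 287.5 [703.7 -19.6  14. ]
135 287.0 [680.5 -17.9  14. ]
142 286.5 [664.2 -16.3  14. ]
```

```bash
cat > g.py <<'E'
# usage: g.py x y z toolx_angle_deg -> tool frame deltas
import sys
from h import *
from scipy.spatial.transform import Rotation as R
s=arm.read_state(); Rm=R.from_quat(s['ee_rot']); p=s['position']; M=Rm.as_matrix()
print('t',round(s['clock'],2),'pos',p.round(1),'xang',round(np.degrees(np.arctan2(M[1,0],M[0,0]))%360,1),'tilt',round(np.degrees(np.arccos(-M[2,2])),2),'F',s['contact_force'].round(1),'w',round(s['gripper_width'],1),'j',s['joints'].round(2))
a=[float(v) for v in sys.argv[1:]]
if len(a)==4:
    an=np.radians(a[3]); X=np.array([np.cos(an),np.sin(an),0]); Z=np.array([0,0,-1]); Y=np.cross(Z,X)
    T=R.from_matrix(np.c_[X,Y,Z]); 
    d=np.array(a[:3])-p
    print('delta now-frame mm',Rm.inv().apply(d).round(1),'in target-frame',T.inv().apply(d).round(1),'rotvec',(Rm.inv()*T).as_rotvec().round(3),'dist',round(np.linalg.norm(d),1))
E
python3 g.py 673 -17 150 174.9
```

```text
t 0.1 pos [ 150.7 -606.   230.3] xang 194.0 tilt 0.11 F [-0.6  0.9  0.8] w 85.4 j [-1.07  0.39  0.01 -0.   -1.19 -0.26]
delta now-frame mm [-648.9  445.5   81.1] in target-frame [-467.8  633.1   80.3] rotvec [ 0.002 -0.     0.333] dist 791.3
```

Request:
{"method": "drive_tool", "body": {
  "moves": [
    [[1, 0, 0, 0, 0, 0, 0.111], [1, 0, 0, 0, 0, 0, 0.111], [1, 0, 0, 0, 0, 0, 0.111], [1, -0.0276, 0.0372, 0.004, 0, 0, 0], [1, -0.0276, 0.0372, 0.004, 0, 0, 0], [1, -0.0276, 0.0372, 0.004, 0, 0, 0], [1, -0.0276, 0.0372, 0.004, 0, 0, 0], [1, -0.0276, 0.0372, 0.004, 0, 0, 0], [1, -0.0276, 0.0372, 0.004, 0, 0, 0], [1, -0.0276, 0.0372, 0.004, 0, 0, 0], [1, -0.0276, 0.0372, 0.004, 0, 0, 0], [1, -0.0276, 0.0372, 0.004, 0, 0, 0], [1, -0.0276, 0.0372, 0.004, 0, 0, 0], [1, -0.0276, 0.0372, 0.004, 0, 0, 0], [1, -0.0276, 0.0372, 0.004, 0, 0, 0], [1, -0.0276, 0.0372, 0.004, 0, 0, 0], [0.6, -0.0276, 0.0372, 0.004, 0, 0, 0]]
  ]
}}

```text
clock: 1.8
position: [600.1, -112.0, 166.4]
ee_rot: [0.058, 0.998, 0.005, -0.005]
contact_force: [0.9, -0.9, 0.5]
gripper_width: 73.1
```

```bash
python3 g.py 673 -17 150 174.9
```

```text
t 1.8 pos [ 600.1 -112.   166.4] xang 173.4 tilt 0.81 F [ 0.9 -0.9  0.5] w 73.1 j [ 0.07  0.42 -0.11 -0.01 -1.05 -1.75]
delta now-frame mm [-61.7 102.6  16.7] in target-frame [-64.2 101.1  16.4] rotvec [ 0.01  -0.01  -0.026] dist 120.9
```

Request:
{"method": "drive_tool", "body": {
  "moves": [
    [[0.6, -0.021, 0.034, 0.02, 0.003, -0.003, -0.008], [0.6, -0.021, 0.034, 0.02, 0.003, -0.003, -0.008], [0.6, -0.021, 0.034, 0.02, 0.003, -0.003, -0.008], [0.6, 0, 0, 0, 0, 0, 0], [0.6, 0, 0, 0, 0, 0, 0]]
  ]
}}

```text
clock: 2.3
position: [678.1, -7.2, 100.2]
ee_rot: [0.042, 0.999, -0.0, -0.002]
contact_force: [1.6, 0.2, 1.0]
gripper_width: 51.4
```

```bash
python3 g.py 673 -17 4 174.9
python3 - <<'E'
from h import *
for n in ('scene','top'):
    im,d=arm.get_image(n); save(n+'1',im)
a=cv2.imread('pics/scene1.png')[150:350,170:370]; b=cv2.imread('pics/top1.png')[60:260,190:390]
cv2.imwrite('pics/c1.png',cv2.resize(np.clip(np.hstack([a,b])*1.5,0,255).astype('uint8'),None,fx=2,fy=2,interpolation=cv2.INTER_CUBIC))
E
```

```text
t 2.3 pos [678.1  -7.2 100.2] xang 175.2 tilt 0.25 F [1.6 0.2 1. ] w 51.4 j [ 0.23  0.58 -0.01 -0.   -0.98 -1.88]
delta now-frame mm [  3.8 -10.1  96.2] in target-frame [  4.2 -10.2  96.2] rotvec [-0.001 -0.004  0.006] dist 96.8
```

View pics/c1.png

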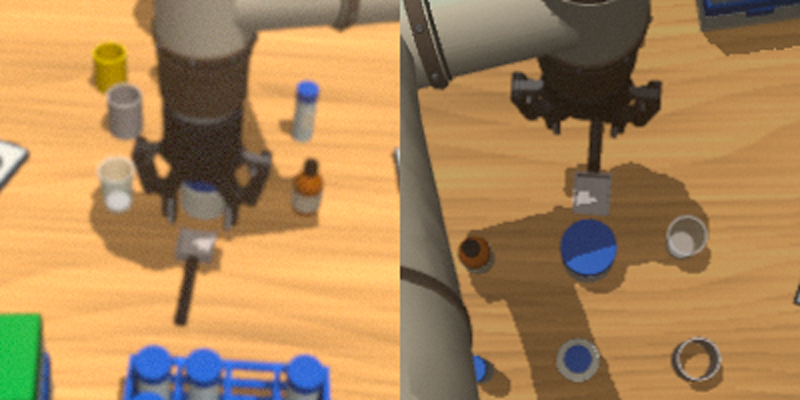

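The tool is above the handle and clear of the jar. Next I descend.

Request:
{"method": "drive_tool", "body": {
  "moves": [
    [[0.6, 0.002, -0.005, 0.02, 0, 0, 0], [0.6, 0.002, -0.005, 0.02, 0, 0, 0], [0.5, 0, 0, 0.02, 0, 0, 0], [0.5, 0, 0, 0.015, 0, 0, 0], [0.5, 0, 0, 0.005, 0, 0, 0], [0.5, 0, 0, 0, 0, 0, 0]]
  ]
}}

```text
clock: 3.0
position: [673.1, -24.5, 25.9]
ee_rot: [0.046, 0.999, 0.001, 0.003]
contact_force: [-0.0, 0.3, 0.5]
gripper_width: 42.6
```

```bash
python3 g.py 673 -17 4 174.9
```

```text
t 3.0 pos [673.1 -24.5  25.9] xang 174.7 tilt 0.4 F [-0.   0.3  0.5] w 42.6 j [ 0.2   0.65 -0.09  0.   -0.82 -1.87]
delta now-frame mm [ 0.9  7.4 21.9] in target-frame [ 0.7  7.4 21.9] rotvec [ 0.002  0.007 -0.004] dist 23.2
```

Request:
{"method": "drive_tool", "body": {
  "moves": [
    [[0.5, 0, 0.004, 0.008, 0, 0, 0], [0.5, 0, 0, 0.008, 0, 0, 0], [0.5, 0, 0, 0.004, 0, 0, 0], [0.5, 0, 0, 0, 0, 0, 0]]
  ]
}}

```text
clock: 3.4
position: [675.4, -20.0, 7.2]
ee_rot: [0.046, 0.999, 0.001, 0.006]
contact_force: [0.2, 0.3, 0.4]
gripper_width: 43.0
```

```bash
python3 g.py 673 -17 4 174.9
```

```text
t 3.4 pos [675.4 -20.    7.2] xang 174.7 tilt 0.68 F [0.2 0.3 0.4] w 43.0 j [ 0.21  0.68 -0.11  0.   -0.78 -1.87]
delta now-frame mm [2.7 2.8 3.1] in target-frame [2.6 2.8 3.2] rotvec [ 0.003  0.012 -0.004] dist 5.0
```

Close and lift.

Request:
{"method": "drive_tool", "body": {
  "moves": [
    [[0.4, 0.001, 0.002, 0.003, 0, 0.01, 0], [0, 0, 0, 0.001, 0, 0, 0], [0, 0, 0, 0, 0, 0, 0], [0, 0, 0, 0, 0, 0, 0], [0, 0, 0, 0, 0, 0, 0], [0, 0, 0, 0, 0, 0, 0], [0, 0, 0, 0, 0, 0, 0]]
  ]
}}

```text
clock: 4.1
position: [675.2, -17.3, 3.5]
ee_rot: [0.046, 0.999, 0.002, 0.001]
contact_force: [0.1, 0.1, 0.3]
gripper_width: 12.4
```

```bash
python3 g.py 673 -17 4 174.9
```

```text
t 4.1 pos [675.2 -17.3   3.5] xang 174.7 tilt 0.21 F [0.1 0.1 0.3] w 12.4 j [ 0.21  0.68 -0.1  -0.   -0.79 -1.87]
delta now-frame mm [ 2.2  0.1 -0.6] in target-frame [ 2.2  0.1 -0.5] rotvec [ 0.003  0.002 -0.003] dist 2.2
```

Request:
{"method": "drive_tool", "body": {
  "moves": [
    [[0, 0, 0, -0.005, 0, 0, 0], [0, 0, 0, -0.015, 0, 0, 0], [0, 0, 0, -0.025, 0, 0, 0], [0, 0, 0, -0.03, 0, 0, 0], [0, 0, 0, -0.03, 0, 0, 0], [0, 0, 0, -0.015, 0, 0, 0], [0, 0, 0, 0, 0, 0, 0]]
  ]
}}

```text
clock: 4.8
position: [674.7, -18.2, 133.0]
ee_rot: [0.046, 0.999, 0.001, 0.002]
contact_force: [-0.2, -0.2, -1.4]
gripper_width: 12.3
```

```bash
python3 g.py 502 326.6 110 272.4;  python3 - <<'E'
from h import *
for n in ('scene','top'):
    im,d=arm.get_image(n); save(n+'2',im)
a=cv2.imread('pics/scene2.png')[150:350,170:370]; b=cv2.imread('pics/top2.png')[60:260,190:390]
cv2.imwrite('pics/c2.png',cv2.resize(np.clip(np.hstack([a,b])*1.5,0,255).astype('uint8'),None,fx=2,fy=2,interpolation=cv2.INTER_CUBIC))
E
```

```text
t 4.8 pos [674.7 -18.2 133. ] xang 174.7 tilt 0.23 F [-0.2 -0.2 -1.4] w 12.3 j [ 0.21  0.54  0.01 -0.   -1.04 -1.87]
delta now-frame mm [203.7 327.4  23.3] in target-frame [-351.8  158.1   23. ] rotvec [-1.000e-03  5.000e-03 -1.705e+00] dist 386.3
```

View pics/c2.png

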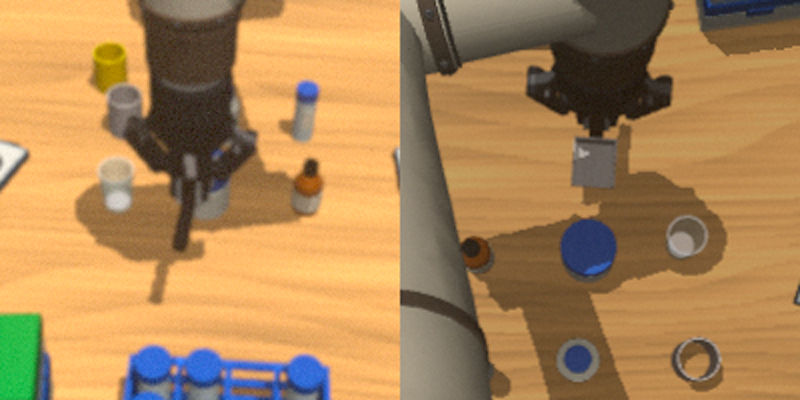

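The scoop is held by its handle, with the bowl level, in both views.

Request:
{"method": "drive_tool", "body": {
  "moves": [
    [[0, 0.012, 0.02, 0, 0, 0, 0], [0, 0.02, 0.033, 0, 0, 0, 0], [0, 0.02, 0.033, 0, 0, 0, 0], [0, 0.02, 0.033, 0, 0, 0, 0], [0, 0.02, 0.033, 0, 0, 0, 0], [0, 0.02, 0.033, 0, 0, 0, 0], [0, 0.02, 0.033, 0, 0, 0, 0], [0, 0.02, 0.033, 0, 0, 0, 0], [0, 0.02, 0.033, 0, 0, 0, 0], [0, 0.01, 0.017, 0, 0, 0, 0], [0, 0, 0, 0, 0, 0, -0.06], [0, 0, 0, 0, 0, 0, -0.14], [0, 0, 0, 0, 0, 0, -0.14], [0, 0, 0, 0, 0, 0, -0.14], [0, 0, 0, 0, 0, 0, -0.14], [0, 0, 0, 0, 0, 0, -0.14], [0, 0, 0, 0, 0, 0, -0.14], [0, 0, 0, 0, 0, 0, -0.14], [0, 0, 0, 0, 0, 0, -0.14], [0, 0, 0, 0, 0, 0, -0.14]]
  ]
}}

```text
clock: 6.9
position: [496.4, 300.1, 98.5]
ee_rot: [-0.595, 0.803, 0.003, -0.031]
contact_force: [-0.4, -0.3, -1.2]
gripper_width: 12.2
```

```bash
python3 g.py 502 326.6 60 272.4
```

```text
t 6.9 pos [496.4 300.1  98.5] xang 253.1 tilt 3.62 F [-0.4 -0.3 -1.2] w 12.2 j [ 0.81  0.46 -0.22 -0.02 -0.95 -1.1 ]
delta now-frame mm [-28.7   0.7  37.3] in target-frame [-26.2  -6.7  38.5] rotvec [ 0.05  -0.039 -0.337] dist 47.1
```

Request:
{"method": "drive_tool", "body": {
  "moves": [
    [[0, -0.004, 0, 0, 0.02, -0.02, -0.12], [0, -0.01, 0, 0, 0.02, -0.02, -0.12], [0, -0.01, 0, 0, 0.01, 0, -0.08], [0, 0, 0, 0, 0, 0, 0], [0, 0, 0, 0, 0, 0, 0]]
  ]
}}

```text
clock: 7.4
position: [495.8, 320.3, 90.4]
ee_rot: [0.72, -0.694, 0.0, 0.006]
contact_force: [-0.1, -0.4, -0.8]
gripper_width: 11.9
```

```bash
python3 g.py 502 326.6 60 272.4;python3 - <<'E'
from h import *
for n in ('scene','top'):
    im,d=arm.get_image(n); save(n+'3',im)
a=cv2.imread('pics/scene3.png')[150:350,330:530]; b=cv2.imread('pics/top3.png')[100:300,60:260]
cv2.imwrite('pics/c3.png',cv2.resize(np.clip(np.hstack([a,b])*1.5,0,255).astype('uint8'),None,fx=2,fy=2,interpolation=cv2.INTER_CUBIC))
E
```

```text
t 7.4 pos [495.8 320.3  90.4] xang 272.1 tilt 0.73 F [-0.1 -0.4 -0.8] w 11.9 j [ 0.85  0.47 -0.25 -0.   -0.87 -0.81]
delta now-frame mm [-6.4 -6.7 30.2] in target-frame [-6.1 -6.5 30.4] rotvec [ 0.009 -0.009 -0.006] dist 31.6
```

View pics/c3.png

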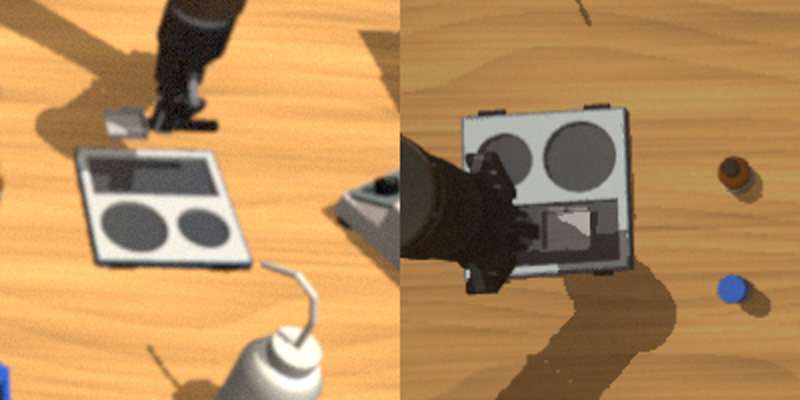

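Request:
{"method": "drive_tool", "body": {
  "moves": [
    [[0, -0.003, -0.003, 0.01, 0.004, -0.004, 0], [0, -0.003, -0.003, 0.015, 0.004, -0.004, 0], [0, -0.001, 0, 0.015, 0, 0, 0], [0, 0, 0, 0.01, 0, 0, 0], [0, 0, 0, 0, 0, 0, 0]]
  ]
}}

```text
clock: 8.0
position: [502.8, 326.6, 36.9]
ee_rot: [0.718, -0.696, -0.0, -0.0]
contact_force: [-1.0, 0.3, -1.4]
gripper_width: 12.0
```

```bash
python3 g.py 502 328 10 272.4
```

```text
t 8.0 pos [502.8 326.6  36.9] xang 271.8 tilt 0.02 F [-1.   0.3 -1.4] w 12.0 j [ 0.85  0.54 -0.28 -0.   -0.75 -0.81]
delta now-frame mm [-1.4  0.7 26.9] in target-frame [-1.4  0.7 26.9] rotvec [-0.     0.    -0.011] dist 26.9
```

Request:
{"method": "drive_tool", "body": {
  "moves": [
    [[0, -0.001, 0.001, 0.009, 0, 0, -0.01], [0, 0, 0, 0.009, 0, 0, 0], [0, 0, 0, 0.006, 0, 0, 0], [0, 0, 0, 0, 0, 0, 0]]
  ]
}}

```text
clock: 8.4
position: [502.3, 327.9, 11.4]
ee_rot: [0.722, -0.692, -0.0, -0.001]
contact_force: [-1.0, -0.2, -0.4]
gripper_width: 12.2
```

```bash
python3 g.py 502 328 9 272.4
```

```text
t 8.4 pos [502.3 327.9  11.4] xang 272.4 tilt 0.1 F [-1.  -0.2 -0.4] w 12.2 j [ 0.85  0.58 -0.3   0.   -0.69 -0.81]
delta now-frame mm [-0.1  0.3  2.4] in target-frame [-0.1  0.3  2.4] rotvec [-0.001  0.001 -0.   ] dist 2.4
```

Request:
{"method": "drive_tool", "body": {
  "moves": [
    [[0, 0, 0, 0.003, 0, 0, 0], [0, 0, 0, 0, 0, 0, 0], [0.3, 0, 0, 0, 0, 0, 0], [0.3, 0, 0, 0, 0, 0, 0], [0.3, 0, 0, 0, 0, 0, 0], [0.3, 0, 0, 0, 0, 0, 0], [0.3, 0, 0, -0.01, 0, 0, 0], [0.4, 0, 0, -0.03, 0, 0, 0], [0.7, 0, 0, -0.04, 0, 0, 0], [0.85, 0, 0, -0.04, 0, 0, 0], [0.85, 0, 0, 0, 0, 0, 0]]
  ]
}}

```text
clock: 9.5
position: [503.3, 328.4, 136.6]
ee_rot: [0.722, -0.692, 0.001, -0.003]
contact_force: [0.1, 1.0, -0.5]
gripper_width: 72.8
```

```bash
python3 g.py 561 -7 140 272.4;python3 - <<'E'
from h import *
for n in ('scene','top'):
    im,d=arm.get_image(n); save(n+'4',im)
a=cv2.imread('pics/scene4.png')[150:350,330:530]; b=cv2.imread('pics/top4.png')[100:300,60:260]
cv2.imwrite('pics/c4.png',cv2.resize(np.clip(np.hstack([a,b])*1.5,0,255).astype('uint8'),None,fx=2,fy=2,interpolation=cv2.INTER_CUBIC))
E
```

```text
t 9.5 pos [503.3 328.4 136.6] xang 272.4 tilt 0.31 F [ 0.1  1.  -0.5] w 72.8 j [ 0.85  0.42 -0.19  0.   -0.96 -0.81]
delta now-frame mm [337.6 -43.3  -4. ] in target-frame [337.5 -43.6  -3.4] rotvec [-0.005  0.002  0.001] dist 340.3
```

View pics/c4.png

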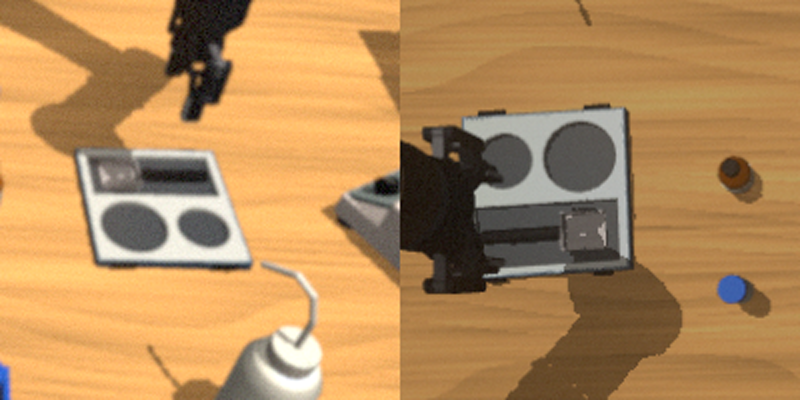

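The scoop lies flat in the oblong recess, in both views. Next is the jar, passing high over the amber bottle.

Request:
{"method": "drive_tool", "body": {
  "moves": [
    [[1, 0, 0, -0.025, 0, 0, 0], [1, 0.01, 0, -0.02, 0, 0, 0], [1, 0.03, -0.004, -0.003, 0, 0, 0], [1, 0.03, -0.004, -0.003, 0, 0, 0], [1, 0.03, -0.004, -0.003, 0, 0, 0], [1, 0.03, -0.004, -0.003, 0, 0, 0], [1, 0.03, -0.004, -0.003, 0, 0, 0], [1, 0.03, -0.004, -0.003, 0, 0, 0], [1, 0.03, -0.004, -0.003, 0, 0, 0], [1, 0.03, -0.004, -0.003, 0, 0, 0], [1, 0.03, -0.004, -0.003, 0, 0, 0], [1, 0.02, -0.004, 0, 0, 0, 0], [1, 0.01, 0, 0, 0, 0, 0], [1, 0, 0, 0, 0, 0, 0]]
  ]
}}

```text
clock: 11.0
position: [545.1, 2.9, 191.5]
ee_rot: [0.721, -0.692, -0.007, 0.02]
contact_force: [-0.3, 1.0, 0.4]
gripper_width: 85.5
```

```bash
python3 g.py 561 -7 110 272.4
```

```text
t 11.0 pos [545.1   2.9 191.5] xang 272.4 tilt 2.37 F [-0.3  1.   0.4] w 85.5 j [ 0.31  0.3  -0.23  0.01 -1.08 -0.27]
delta now-frame mm [  9.1 -18.5  81. ] in target-frame [ 10.5 -15.4  81.5] rotvec [ 0.037 -0.018 -0.001] dist 83.6
```

Request:
{"method": "drive_tool", "body": {
  "moves": [
    [[1, 0.005, -0.006, 0.01, 0.018, -0.009, 0], [1, 0.004, -0.006, 0.02, 0.018, -0.009, 0], [1, 0, -0.002, 0.025, 0, 0, 0], [1, 0, 0, 0.015, 0, 0, 0], [1, 0, 0, 0, 0, 0, 0], [1, 0, 0, 0, 0, 0, 0]]
  ]
}}

```text
clock: 11.6
position: [557.5, -1.5, 117.2]
ee_rot: [0.723, -0.691, -0.002, 0.001]
contact_force: [0.4, 0.1, 0.7]
gripper_width: 85.2
```

```bash
python3 g.py 561 -7 17 272.4
```

```text
t 11.6 pos [557.5  -1.5 117.2] xang 272.6 tilt 0.21 F [0.4 0.1 0.7] w 85.2 j [ 0.29  0.38 -0.31 -0.   -0.88 -0.24]
delta now-frame mm [  5.8  -3.6 100.2] in target-frame [  5.7  -3.3 100.2] rotvec [0.004 0.001 0.004] dist 100.4
```

Request:
{"method": "drive_tool", "body": {
  "moves": [
    [[1, 0.003, -0.002, 0.01, 0.002, 0, 0], [1, 0.002, -0.001, 0.01, 0.002, 0, 0], [1, 0, 0, 0.005, 0, 0, 0], [1, 0, 0, 0, 0, 0, 0]]
  ]
}}

```text
clock: 12.0
position: [562.0, -5.3, 92.1]
ee_rot: [0.724, -0.69, 0.001, -0.002]
contact_force: [-0.1, 0.3, -0.3]
gripper_width: 85.7
```

```bash
python3 g.py 561 -7 17 272.4
python3 - <<'E'
from h import *
for n in ('scene','top'):
    im,d=arm.get_image(n); save(n+'5',im)
a=cv2.imread('pics/scene5.png')[150:350,170:370]; b=cv2.imread('pics/top5.png')[100:300,180:380]
cv2.imwrite('pics/c5.png',cv2.resize(np.clip(np.hstack([a,b])*1.5,0,255).astype('uint8'),None,fx=2,fy=2,interpolation=cv2.INTER_CUBIC))
E
```

```text
t 12.0 pos [562.   -5.3  92.1] xang 272.7 tilt 0.28 F [-0.1  0.3 -0.3] w 85.7 j [ 0.28  0.42 -0.33 -0.   -0.82 -0.23]
delta now-frame mm [ 1.8  1.4 75.1] in target-frame [ 1.6  1.1 75.1] rotvec [-0.004  0.002  0.006] dist 75.1
```

View pics/c5.png

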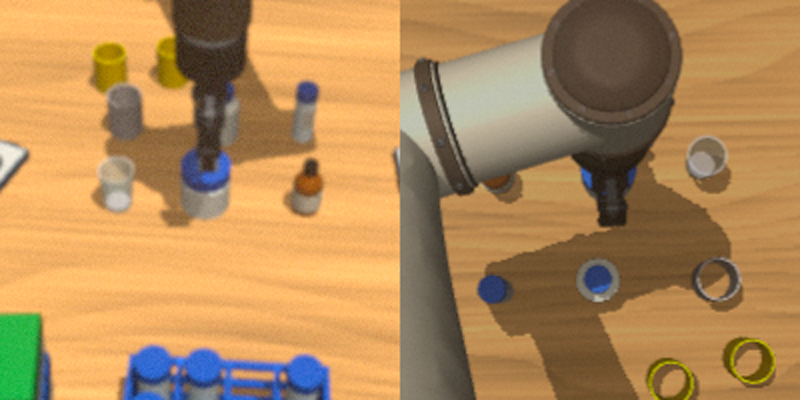

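Request:
{"method": "drive_tool", "body": {
  "moves": [
    [[1, 0.001, 0.001, 0.01, 0, 0, 0], [1, 0, 0, 0.016, 0, 0, 0], [1, 0, 0, 0.016, 0, 0, 0], [1, 0, 0, 0.016, 0, 0, 0], [1, 0, 0, 0.008, 0, 0, 0], [1, 0, 0, 0, 0, 0, 0]]
  ]
}}

```text
clock: 12.7
position: [562.9, -6.3, 24.6]
ee_rot: [0.724, -0.69, 0.002, -0.005]
contact_force: [0.3, 0.3, 0.8]
gripper_width: 85.4
```

```bash
python3 g.py 561 -7 17 272.4
```

```text
t 12.7 pos [562.9  -6.3  24.6] xang 272.7 tilt 0.59 F [0.3 0.3 0.8] w 85.4 j [ 0.28  0.51 -0.39 -0.   -0.66 -0.23]
delta now-frame mm [0.6 2.  7.6] in target-frame [0.6 1.9 7.6] rotvec [-0.01   0.003  0.005] dist 7.8
```

Request:
{"method": "drive_tool", "body": {
  "moves": [
    [[1, 0, 0.001, 0.006, -0.005, 0, 0], [0.9, 0, 0, 0.001, -0.003, 0, 0], [0, 0, 0, 0, 0, 0, 0], [0, 0, 0, 0, 0, 0, 0], [0, 0, 0, 0, 0, 0, 0], [0, 0, 0, 0, 0, 0, 0], [0, 0, 0, 0, 0, 0, 0]]
  ]
}}

```text
clock: 13.4
position: [563.7, -6.0, 19.4]
ee_rot: [0.724, -0.69, 0.001, -0.004]
contact_force: [0.6, 0.8, 0.2]
gripper_width: 58.9
```

```bash
python3 g.py 561 -7 17 272.4
```

```text
t 13.4 pos [563.7  -6.   19.4] xang 272.7 tilt 0.43 F [0.6 0.8 0.2] w 58.9 j [ 0.28  0.52 -0.39 -0.   -0.65 -0.22]
delta now-frame mm [0.9 2.7 2.4] in target-frame [0.9 2.7 2.4] rotvec [-0.006  0.004  0.006] dist 3.8
```

Request:
{"method": "drive_tool", "body": {
  "moves": [
    [[0, 0, 0, -0.01, 0, 0, 0], [0, 0, 0, -0.02, 0, 0, 0], [0, 0, 0, -0.03, 0, 0, 0], [0, 0, 0, -0.03, 0, 0, 0], [0, 0, 0, -0.03, 0, 0, 0], [0, 0, 0, -0.02, 0, 0, 0], [0, 0, 0, -0.01, 0, 0, 0], [0, 0, 0, 0, 0, 0, 0]]
  ]
}}

```text
clock: 14.2
position: [561.9, -7.1, 178.8]
ee_rot: [0.724, -0.69, 0.001, -0.004]
contact_force: [-0.0, 0.6, -0.7]
gripper_width: 59.1
```

```bash
python3 g.py 587.5 293 170 272.4
```

```text
t 14.2 pos [561.9  -7.1 178.8] xang 272.7 tilt 0.42 F [-0.   0.6 -0.7] w 59.1 j [ 0.27  0.32 -0.23 -0.   -1.01 -0.23]
delta now-frame mm [-298.5  -39.7   10.2] in target-frame [-298.7  -38.2    8.8] rotvec [-0.006  0.004  0.005] dist 301.3
```

Request:
{"method": "drive_tool", "body": {
  "moves": [
    [[0, -0.01, -0.002, 0, 0, 0, 0], [0, -0.02, -0.004, 0, 0, 0, 0], [0, -0.03, -0.004, 0, 0, 0, 0], [0, -0.03, -0.004, -0.001, 0, 0, 0], [0, -0.03, -0.004, -0.001, 0, 0, 0], [0, -0.03, -0.004, -0.001, 0, 0, 0], [0, -0.03, -0.004, -0.001, 0, 0, 0], [0, -0.03, -0.004, 0, 0, 0, 0], [0, -0.03, -0.004, 0, 0, 0, 0], [0, -0.02, -0.004, 0, 0, 0, 0], [0, -0.02, 0, 0, 0, 0, 0], [0, -0.01, 0, 0, 0, 0, 0], [0, 0, 0, 0, 0, 0, 0]]
  ]
}}

```text
clock: 15.5
position: [578.3, 298.8, 162.4]
ee_rot: [0.722, -0.691, -0.005, 0.013]
contact_force: [-1.3, 0.2, -0.3]
gripper_width: 58.5
```

```bash
python3 g.py 587.5 293 90 272.4
```

```text
t 15.5 pos [578.3 298.8 162.4] xang 272.5 tilt 1.58 F [-1.3  0.2 -0.3] w 58.5 j [ 0.72  0.49  0.01 -0.01 -1.11 -0.67]
delta now-frame mm [  5.5 -10.8  72.2] in target-frame [ 6.1 -8.9 72.4] rotvec [ 0.026 -0.01   0.002] dist 73.2
```

Request:
{"method": "drive_tool", "body": {
  "moves": [
    [[0, 0.003, -0.005, 0.01, 0.013, -0.005, 0], [0, 0.002, -0.003, 0.02, 0.01, -0.005, 0], [0, 0, 0, 0.02, 0, 0, 0], [0, 0, 0, 0.015, 0, 0, 0], [0, 0, 0, 0, 0, 0, 0], [0, 0, 0, 0, 0, 0, 0]]
  ]
}}

```text
clock: 16.1
position: [586.6, 288.5, 97.1]
ee_rot: [0.721, -0.693, -0.001, 0.0]
contact_force: [0.2, 0.3, 0.4]
gripper_width: 58.5
```

```bash
python3 g.py 587.5 293 25 272.4
```

```text
t 16.1 pos [586.6 288.5  97.1] xang 272.2 tilt 0.1 F [0.2 0.3 0.4] w 58.5 j [ 0.7   0.55 -0.08 -0.   -0.94 -0.66]
delta now-frame mm [-4.4 -1.2 72.1] in target-frame [-4.4 -1.1 72.1] rotvec [ 0.002  0.    -0.003] dist 72.2
```

Request:
{"method": "drive_tool", "body": {
  "moves": [
    [[0, -0.002, -0.001, 0.01, 0, 0, 0], [0, -0.001, 0, 0.015, 0, 0, 0], [0, 0, 0, 0.015, 0, 0, 0], [0, 0, 0, 0.008, 0, 0, 0], [0, 0, 0, 0, 0, 0, 0]]
  ]
}}

```text
clock: 16.6
position: [588.9, 292.0, 48.3]
ee_rot: [0.72, -0.694, -0.0, -0.002]
contact_force: [0.2, 0.7, -1.3]
gripper_width: 58.9
```

```bash
python3 g.py 587.5 293 25 272.4
```

```text
t 16.6 pos [588.9 292.   48.3] xang 272.2 tilt 0.22 F [ 0.2  0.7 -1.3] w 58.9 j [ 0.71  0.6  -0.12 -0.   -0.84 -0.67]
delta now-frame mm [-1.   1.4 23.3] in target-frame [-1.   1.3 23.3] rotvec [-0.002  0.003 -0.004] dist 23.3
```

Request:
{"method": "drive_tool", "body": {
  "moves": [
    [[0, -0.001, 0.001, 0.008, -0.002, 0.002, 0], [0, 0, 0, 0.008, 0, 0, 0], [0, 0, 0, 0.005, 0, 0, 0], [0, 0, 0, 0, 0, 0, 0]]
  ]
}}

```text
clock: 17.0
position: [588.2, 293.7, 26.1]
ee_rot: [0.72, -0.693, -0.0, -0.001]
contact_force: [-0.8, 0.4, -0.7]
gripper_width: 58.7
```

```bash
python3 g.py 587.5 293 24.4 272.4
python3 - <<'E'
from h import *
for n in ('scene','top'):
    im,d=arm.get_image(n); save(n+'6',im)
a=cv2.imread('pics/scene6.png')[150:350,330:530]; b=cv2.imread('pics/top6.png')[100:300,60:260]
cv2.imwrite('pics/c6.png',cv2.resize(np.clip(np.hstack([a,b])*1.5,0,255).astype('uint8'),None,fx=2,fy=2,interpolation=cv2.INTER_CUBIC))
E
```

```text
t 17.0 pos [588.2 293.7  26.1] xang 272.2 tilt 0.12 F [-0.8  0.4 -0.7] w 58.7 j [ 0.71  0.63 -0.14 -0.   -0.8  -0.67]
delta now-frame mm [0.7 0.8 1.7] in target-frame [0.7 0.8 1.7] rotvec [-0.001  0.002 -0.004] dist 2.0
```

View pics/c6.png

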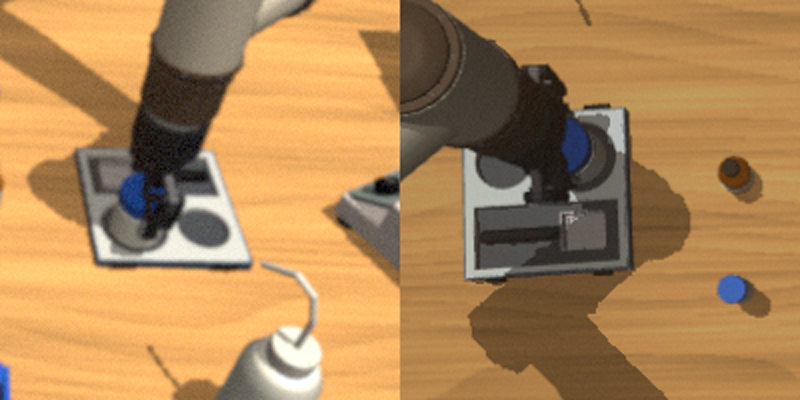

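Request:
{"method": "drive_tool", "body": {
  "moves": [
    [[0, 0, 0, 0.002, 0, 0, 0], [0, 0, 0, 0, 0, 0, 0], [0.95, 0, 0, 0, 0, 0, 0], [0.95, 0, 0, 0, 0, 0, 0], [0.95, 0, 0, 0, 0, 0, 0], [1, 0, 0, 0, 0, 0, 0], [1, 0, 0, -0.01, 0, 0, 0], [1, 0, 0, -0.03, 0, 0, 0], [1, 0, 0, -0.04, 0, 0, 0], [1, 0, 0, -0.04, 0, 0, 0], [1, 0, 0, -0.02, 0, 0, 0], [1, 0, 0, 0, 0, 0, 0]]
  ]
}}

```text
clock: 18.3
position: [589.4, 293.7, 175.3]
ee_rot: [0.721, -0.693, 0.001, -0.004]
contact_force: [-0.6, 1.2, 0.3]
gripper_width: 85.4
```

```bash
python3 g.py 440 -118.5 180 272.4;python3 - <<'E'
from h import *
for n in ('scene','top'):
    im,d=arm.get_image(n); save(n+'7',im)
a=cv2.imread('pics/scene7.png')[150:350,330:530]; b=cv2.imread('pics/top7.png')[100:300,60:260]
cv2.imwrite('pics/c7.png',cv2.resize(np.clip(np.hstack([a,b])*1.5,0,255).astype('uint8'),None,fx=2,fy=2,interpolation=cv2.INTER_CUBIC))
E
```

```text
t 18.3 pos [589.4 293.7 175.3] xang 272.2 tilt 0.46 F [-0.6  1.2  0.3] w 85.4 j [ 0.71  0.48  0.01  0.   -1.1  -0.67]
delta now-frame mm [406.  165.4  -7.3] in target-frame [405.5 166.6  -4.7] rotvec [-0.007  0.004 -0.003] dist 438.4
```

View pics/c7.png

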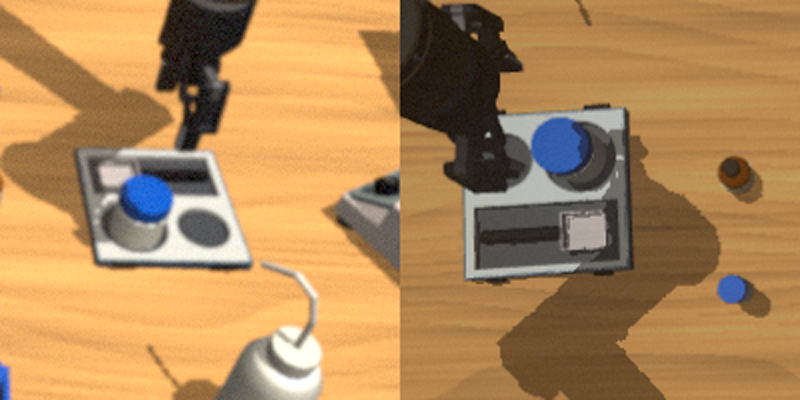

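The jar stands in the large round recess. Next is the steel ring.

Request:
{"method": "drive_tool", "body": {
  "moves": [
    [[0.9, 0.02, 0.008, -0.005, 0, 0, 0], [0.9, 0.032, 0.013, -0.002, 0, 0, 0], [0.9, 0.032, 0.013, -0.002, 0, 0, 0], [0.9, 0.032, 0.013, -0.002, 0, 0, 0], [0.9, 0.032, 0.013, -0.002, 0, 0, 0], [0.9, 0.032, 0.013, -0.002, 0, 0, 0], [0.9, 0.032, 0.013, -0.002, 0, 0, 0], [0.9, 0.032, 0.013, -0.002, 0, 0, 0], [0.9, 0.032, 0.013, -0.002, 0, 0, 0], [0.9, 0.032, 0.013, -0.002, 0, 0, 0], [0.9, 0.032, 0.013, -0.002, 0, 0, 0], [0.8, 0.03, 0.013, 0, 0, 0, 0], [0.8, 0.02, 0.01, 0, 0, 0, 0], [0.8, 0, 0, 0, 0, 0, 0]]
  ]
}}

```text
clock: 19.8
position: [419.9, -120.7, 177.3]
ee_rot: [0.72, -0.693, -0.013, 0.022]
contact_force: [0.6, 1.7, 0.3]
gripper_width: 68.4
```

```bash
python3 g.py 440 -118.5 90 272.4
```

```text
t 19.8 pos [ 419.9 -120.7  177.3] xang 272.2 tilt 2.9 F [0.6 1.7 0.3] w 68.4 j [ 0.1   0.14 -0.49  0.01 -1.   -0.07]
delta now-frame mm [ -2.5 -24.4  86.2] in target-frame [ -1.4 -20.2  87.3] rotvec [ 0.049 -0.012 -0.004] dist 89.6
```

Request:
{"method": "drive_tool", "body": {
  "moves": [
    [[0.8, 0, -0.009, 0.01, 0.025, -0.006, 0], [0.8, 0, -0.006, 0.02, 0.02, -0.005, 0], [0.8, 0, -0.002, 0.02, 0, 0, 0], [0.8, 0, 0, 0.015, 0, 0, 0], [0.8, 0, 0, 0, 0, 0, 0], [0.8, 0, 0, 0, 0, 0, 0]]
  ]
}}

```text
clock: 20.4
position: [433.6, -118.7, 104.4]
ee_rot: [0.72, -0.694, -0.005, 0.005]
contact_force: [-0.7, -0.8, 0.3]
gripper_width: 68.3
```

```bash
python3 g.py 440 -118.5 22 272.4
```

```text
t 20.4 pos [ 433.6 -118.7  104.4] xang 272.1 tilt 0.76 F [-0.7 -0.8  0.3] w 68.3 j [ 0.1   0.24 -0.57 -0.   -0.77 -0.06]
delta now-frame mm [ 0.1 -7.5 82.3] in target-frame [ 0.1 -6.4 82.4] rotvec [ 0.013 -0.    -0.005] dist 82.6
```

Request:
{"method": "drive_tool", "body": {
  "moves": [
    [[0.8, 0, -0.004, 0.005, 0.01, 0, 0], [0.8, 0, -0.002, 0.005, 0.003, 0, 0], [0.8, 0, 0, 0, 0, 0, 0], [0.8, 0, 0, 0, 0, 0, 0]]
  ]
}}

```text
clock: 20.8
position: [441.4, -117.7, 94.9]
ee_rot: [0.72, -0.694, 0.001, -0.001]
contact_force: [-0.3, 0.4, -0.1]
gripper_width: 68.2
```

```bash
python3 g.py 440 -118.5 22 272.4
python3 - <<'E'
from h import *
for n in ('scene','top'):
    im,d=arm.get_image(n); save(n+'8',im)
a=cv2.imread('pics/scene8.png')[120:320,140:340]; b=cv2.imread('pics/top8.png')[150:350,240:440]
cv2.imwrite('pics/c8.png',cv2.resize(np.clip(np.hstack([a,b])*1.5,0,255).astype('uint8'),None,fx=2,fy=2,interpolation=cv2.INTER_CUBIC))
E
```

```text
t 20.8 pos [ 441.4 -117.7   94.9] xang 272.2 tilt 0.22 F [-0.3  0.4 -0.1] w 68.2 j [ 0.1   0.26 -0.58  0.   -0.73 -0.06]
delta now-frame mm [ 0.7  1.7 72.8] in target-frame [ 0.7  1.4 72.9] rotvec [-0.004 -0.    -0.004] dist 72.9
```

View pics/c8.png

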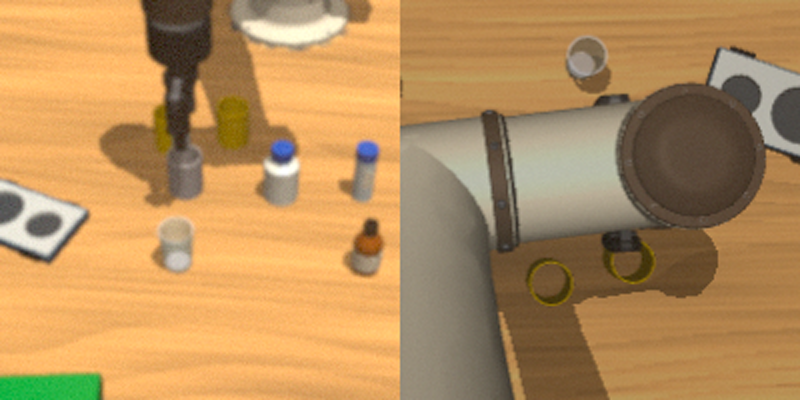

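The steel ring is directly under the gripper, and the yellow rings are clear. I descend.

Request:
{"method": "drive_tool", "body": {
  "moves": [
    [[0.8, 0, 0.001, 0.01, 0, 0, 0], [0.8, 0, 0, 0.016, 0, 0, 0], [0.8, 0, 0, 0.016, 0, 0, 0], [0.8, 0, 0, 0.014, 0, 0, 0], [0.8, 0, 0, 0.008, 0, 0, 0], [0.8, 0, 0, 0, 0, 0, 0]]
  ]
}}

```text
clock: 21.5
position: [440.6, -118.0, 27.8]
ee_rot: [0.72, -0.694, 0.002, -0.002]
contact_force: [-0.2, 1.0, 0.3]
gripper_width: 68.0
```

```bash
python3 g.py 440 -118.5 20 272.4
```

```text
t 21.5 pos [ 440.6 -118.    27.8] xang 272.1 tilt 0.38 F [-0.2  1.   0.3] w 68.0 j [ 0.1   0.37 -0.65  0.   -0.54 -0.06]
delta now-frame mm [0.5 0.7 7.8] in target-frame [0.5 0.6 7.8] rotvec [-0.007  0.    -0.005] dist 7.8
```

Request:
{"method": "drive_tool", "body": {
  "moves": [
    [[0.8, 0, 0, 0.006, -0.004, 0, 0], [0.8, 0, 0, 0, -0.002, 0, 0], [0, 0, 0, 0, 0, 0, 0], [0, 0, 0, 0, 0, 0, 0], [0, 0, 0, 0, 0, 0, 0], [0, 0, 0, 0, 0, 0, 0], [0, 0, 0, 0, 0, 0, 0]]
  ]
}}

```text
clock: 22.2
position: [441.4, -117.9, 22.9]
ee_rot: [0.72, -0.694, 0.001, -0.001]
contact_force: [0.8, -0.6, -2.1]
gripper_width: 45.2
```

```bash
python3 g.py 440 -118.5 20 272.4
```

```text
t 22.2 pos [ 441.4 -117.9   22.9] xang 272.1 tilt 0.17 F [ 0.8 -0.6 -2.1] w 45.2 j [ 0.1   0.39 -0.65 -0.   -0.53 -0.06]
delta now-frame mm [0.5 1.5 2.9] in target-frame [0.5 1.5 2.9] rotvec [-0.003  0.    -0.005] dist 3.3
```

Request:
{"method": "drive_tool", "body": {
  "moves": [
    [[0, 0, 0, -0.01, 0, 0, 0], [0, 0, 0, -0.02, 0, 0, 0], [0, 0, 0, -0.03, 0, 0, 0], [0, 0, 0, -0.03, 0, 0, 0], [0, 0, 0, -0.03, 0, 0, 0], [0, 0, 0, -0.025, 0, 0, 0], [0, 0, 0, -0.01, 0, 0, 0], [0, 0, 0, 0, 0, 0, 0]]
  ]
}}

```text
clock: 23.0
position: [439.2, -118.2, 187.8]
ee_rot: [0.72, -0.694, 0.001, -0.001]
contact_force: [-0.3, 0.7, -1.2]
gripper_width: 45.2
```

```bash
python3 g.py 584 375 180 272.4
```

```text
t 23.0 pos [ 439.2 -118.2  187.8] xang 272.1 tilt 0.16 F [-0.3  0.7 -1.2] w 45.2 j [ 0.1   0.13 -0.46 -0.   -0.98 -0.06]
delta now-frame mm [-487.6 -162.7    8.5] in target-frame [-486.7 -165.4    7.8] rotvec [-0.003  0.    -0.005] dist 514.1
```

Request:
{"method": "drive_tool", "body": {
  "moves": [
    [[0, -0.01, -0.003, 0, 0, 0, 0], [0, -0.02, -0.007, 0, 0, 0, 0], [0, -0.032, -0.011, -0.001, 0, 0, 0], [0, -0.032, -0.011, -0.001, 0, 0, 0], [0, -0.032, -0.011, -0.001, 0, 0, 0], [0, -0.032, -0.011, -0.001, 0, 0, 0], [0, -0.032, -0.011, -0.001, 0, 0, 0], [0, -0.032, -0.011, -0.001, 0, 0, 0], [0, -0.032, -0.011, -0.001, 0, 0, 0], [0, -0.032, -0.011, -0.001, 0, 0, 0], [0, -0.032, -0.011, -0.001, 0, 0, 0], [0, -0.032, -0.011, -0.001, 0, 0, 0], [0, -0.032, -0.011, -0.001, 0, 0, 0], [0, -0.032, -0.011, -0.001, 0, 0, 0], [0, -0.032, -0.011, 0, 0, 0, 0], [0, -0.02, -0.007, 0, 0, 0, 0], [0, -0.01, -0.003, 0, 0, 0, 0], [0, 0, 0, 0, 0, 0, 0]]
  ]
}}

```text
clock: 24.8
position: [574.8, 389.4, 169.5]
ee_rot: [0.719, -0.695, -0.006, 0.021]
contact_force: [-0.1, -1.0, -1.2]
gripper_width: 45.1
```

```bash
python3 g.py 584 375 110 272.4
```

```text
t 24.8 pos [574.8 389.4 169.5] xang 272.0 tilt 2.48 F [-0.1 -1.  -1.2] w 45.1 j [ 0.82  0.57  0.16 -0.01 -1.2  -0.78]
delta now-frame mm [ 13.6 -11.   59.4] in target-frame [14.8 -8.6 59.5] rotvec [ 0.039 -0.019 -0.007] dist 61.9
```

Request:
{"method": "drive_tool", "body": {
  "moves": [
    [[0, 0.007, -0.005, 0.01, 0.02, -0.01, -0.003], [0, 0.005, -0.003, 0.015, 0.015, -0.007, -0.003], [0, 0.002, 0, 0.015, 0, 0, 0], [0, 0, 0, 0.005, 0, 0, 0], [0, 0, 0, 0, 0, 0, 0], [0, 0, 0, 0, 0, 0, 0]]
  ]
}}

```text
clock: 25.4
position: [579.6, 370.0, 121.3]
ee_rot: [0.721, -0.693, -0.001, 0.005]
contact_force: [0.1, -0.5, -1.8]
gripper_width: 45.2
```

```bash
python3 g.py 584 375 28 272.4
```

```text
t 25.4 pos [579.6 370.  121.3] xang 272.2 tilt 0.62 F [ 0.1 -0.5 -1.8] w 45.2 j [ 0.8   0.58  0.05 -0.   -1.05 -0.76]
delta now-frame mm [-5.5 -5.4 93.2] in target-frame [-4.8 -4.6 93.3] rotvec [ 0.008 -0.007 -0.004] dist 93.5
```

Request:
{"method": "drive_tool", "body": {
  "moves": [
    [[0, -0.003, -0.003, 0.01, 0.005, -0.005, 0], [0, -0.001, -0.001, 0.016, 0.002, -0.002, 0], [0, 0, 0, 0.016, 0, 0, 0], [0, 0, 0, 0.016, 0, 0, 0], [0, 0, 0, 0.008, 0, 0, 0], [0, 0, 0, 0, 0, 0, 0]]
  ]
}}

```text
clock: 26.0
position: [586.2, 377.1, 55.6]
ee_rot: [0.721, -0.693, -0.0, -0.005]
contact_force: [0.8, -0.5, -2.3]
gripper_width: 45.1
```

```bash
python3 g.py 584 375 28 272.4
```

```text
t 26.0 pos [586.2 377.1  55.6] xang 272.2 tilt 0.56 F [ 0.8 -0.5 -2.3] w 45.1 j [ 0.8   0.65 -0.01 -0.   -0.91 -0.76]
delta now-frame mm [ 2.2  2.4 27.6] in target-frame [ 2.   2.3 27.6] rotvec [-0.007  0.007 -0.003] dist 27.8
```

Request:
{"method": "drive_tool", "body": {
  "moves": [
    [[0, 0.001, 0.001, 0.006, -0.005, 0.005, 0], [0, 0, 0, 0.008, 0, 0, 0], [0, 0, 0, 0.006, 0, 0, 0], [0, 0, 0, 0, 0, 0, 0]]
  ]
}}

```text
clock: 26.4
position: [586.4, 377.2, 36.1]
ee_rot: [0.721, -0.693, -0.0, -0.003]
contact_force: [-0.8, -0.0, -2.4]
gripper_width: 45.4
```

```bash
python3 g.py 584 375 28 272.4
python3 - <<'E'
from h import *
for n in ('scene','top'):
    im,d=arm.get_image(n); save(n+'9',im)
a=cv2.imread('pics/scene9.png')[150:350,330:530]; b=cv2.imread('pics/top9.png')[100:300,60:260]
cv2.imwrite('pics/c9.png',cv2.resize(np.clip(np.hstack([a,b])*1.5,0,255).astype('uint8'),None,fx=2,fy=2,interpolation=cv2.INTER_CUBIC))
E
```

```text
t 26.4 pos [586.4 377.2  36.1] xang 272.3 tilt 0.35 F [-0.8 -0.  -2.4] w 45.4 j [ 0.8   0.67 -0.02 -0.   -0.87 -0.76]
delta now-frame mm [2.2 2.5 8. ] in target-frame [2.1 2.5 8.1] rotvec [-0.004  0.004 -0.003] dist 8.7
```

View pics/c9.png

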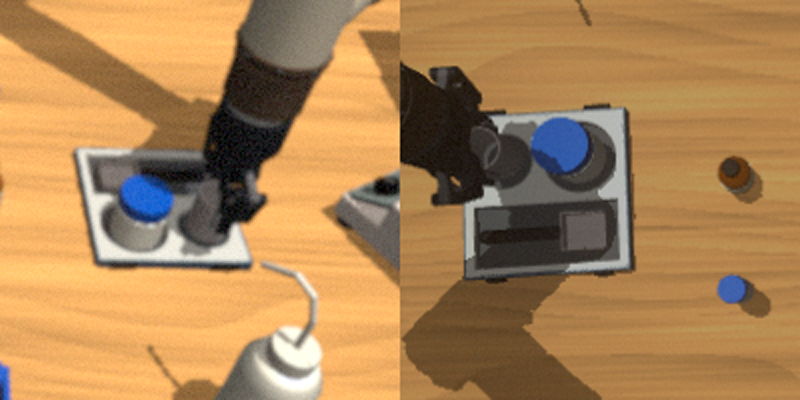

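Request:
{"method": "drive_tool", "body": {
  "moves": [
    [[0, 0.0015, 0.0015, 0.004, -0.002, 0.002, 0], [0, 0, 0, 0.003, 0, 0, 0], [0, 0, 0, 0, 0, 0, 0]]
  ]
}}

```text
clock: 26.8
position: [585.9, 376.3, 30.6]
ee_rot: [0.721, -0.693, 0.0, -0.003]
contact_force: [-0.4, -1.0, -1.7]
gripper_width: 45.0
```

```bash
python3 g.py 584 375 28 272.4
```

```text
t 26.8 pos [585.9 376.3  30.6] xang 272.3 tilt 0.38 F [-0.4 -1.  -1.7] w 45.0 j [ 0.8   0.68 -0.03  0.   -0.86 -0.76]
delta now-frame mm [1.3 1.9 2.6] in target-frame [1.2 1.9 2.6] rotvec [-0.005  0.004 -0.002] dist 3.4
```

Request:
{"method": "drive_tool", "body": {
  "moves": [
    [[0, 0.001, 0.001, 0.002, -0.003, 0.003, 0], [0, 0, 0, 0.001, 0, 0, 0], [0.8, 0, 0, 0, 0, 0, 0], [0.8, 0, 0, 0, 0, 0, 0], [0.8, 0, 0, 0, 0, 0, 0], [0.8, 0, 0, 0, 0, 0, 0], [0.8, 0, 0, -0.01, 0, 0, 0], [0.8, 0, 0, -0.03, 0, 0, 0], [0.8, 0, 0, -0.04, 0, 0, 0], [0.8, 0, 0, -0.04, 0, 0, 0], [0.8, 0, 0, -0.02, 0, 0, 0], [0.8, 0, 0, 0, 0, 0, 0]]
  ]
}}

```text
clock: 28.0
position: [586.0, 375.5, 178.3]
ee_rot: [0.721, -0.692, 0.002, -0.004]
contact_force: [0.2, -0.8, -0.3]
gripper_width: 68.4
```

```bash
python3 g.py 443 6.5 185 272.4;python3 - <<'E'
from h import *
for n in ('scene','top'):
    im,d=arm.get_image(n); save(n+'10',im)
a=cv2.imread('pics/scene10.png')[150:350,330:530]; b=cv2.imread('pics/top10.png')[100:300,60:260]
cv2.imwrite('pics/c10.png',cv2.resize(np.clip(np.hstack([a,b])*1.5,0,255).astype('uint8'),None,fx=2,fy=2,interpolation=cv2.INTER_CUBIC))
E
```

```text
t 28.0 pos [586.  375.5 178.3] xang 272.3 tilt 0.45 F [ 0.2 -0.8 -0.3] w 68.4 j [ 0.8   0.54  0.12  0.   -1.15 -0.76]
delta now-frame mm [362.9 157.9  -8.9] in target-frame [362.7 158.3  -6.7] rotvec [-0.007  0.003 -0.001] dist 395.8
```

View pics/c10.png

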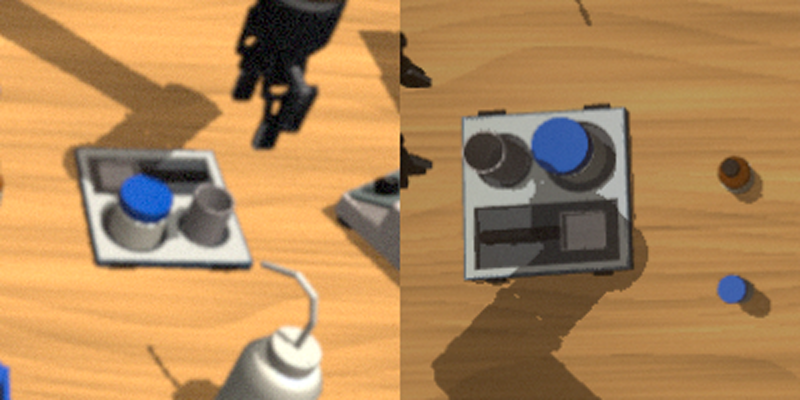

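The ring stands in the small recess. Next is the bottle.

Request:
{"method": "drive_tool", "body": {
  "moves": [
    [[0.8, 0.01, 0.004, -0.003, 0, 0, 0], [0.8, 0.02, 0.009, -0.002, 0, 0, 0], [0.8, 0.031, 0.0135, -0.002, 0, 0, 0], [0.8, 0.031, 0.0135, -0.002, 0, 0, 0], [0.8, 0.031, 0.0135, -0.002, 0, 0, 0], [0.8, 0.031, 0.0135, -0.002, 0, 0, 0], [0.8, 0.031, 0.0135, -0.002, 0, 0, 0], [0.8, 0.031, 0.0135, -0.002, 0, 0, 0], [0.8, 0.031, 0.0135, -0.002, 0, 0, 0], [0.8, 0.031, 0.0135, -0.002, 0, 0, 0], [0.8, 0.031, 0.01, -0.002, 0, 0, 0], [0.8, 0.025, 0.005, 0, 0, 0, 0], [0.8, 0.02, 0, 0, 0, 0, 0], [0.8, 0.005, 0, 0, 0, 0, 0], [0.8, 0, 0, 0, 0, 0, 0]]
  ]
}}

```text
clock: 29.6
position: [437.7, -17.0, 181.6]
ee_rot: [0.72, -0.694, -0.007, 0.024]
contact_force: [-0.4, 0.1, 0.7]
gripper_width: 68.7
```

```bash
python3 g.py 443 6.5 110 272.4
```

```text
t 29.6 pos [437.7 -17.  181.6] xang 272.1 tilt 2.84 F [-0.4  0.1  0.7] w 68.7 j [ 0.34  0.13 -0.48  0.01 -1.01 -0.31]
delta now-frame mm [-25.   -9.3  70.7] in target-frame [-23.3  -6.3  71.6] rotvec [ 0.044 -0.024 -0.006] dist 75.6
```

Request:
{"method": "drive_tool", "body": {
  "moves": [
    [[0.8, -0.012, -0.004, 0.01, 0.022, -0.012, -0.003], [0.8, -0.009, -0.002, 0.015, 0.02, -0.01, 0], [0.8, -0.003, 0, 0.015, 0, 0, 0], [0.8, 0, 0, 0.012, 0, 0, 0], [0.8, 0, 0, 0, 0, 0, 0], [0.8, 0, 0, 0, 0, 0, 0]]
  ]
}}

```text
clock: 30.2
position: [440.6, 9.9, 125.0]
ee_rot: [0.722, -0.692, -0.001, 0.002]
contact_force: [-0.1, 0.8, 0.8]
gripper_width: 68.9
```

```bash
python3 g.py 443 6.5 110 272.4
```

```text
t 30.2 pos [440.6   9.9 125. ] xang 272.4 tilt 0.29 F [-0.1  0.8  0.8] w 68.9 j [ 0.39  0.19 -0.57  0.   -0.81 -0.35]
delta now-frame mm [ 3.5 -2.4 15. ] in target-frame [ 3.5 -2.3 15. ] rotvec [ 0.005 -0.002  0.001] dist 15.6
```

Request:
{"method": "drive_tool", "body": {
  "moves": [
    [[0.8, 0.002, -0.002, 0.008, 0.003, 0, 0], [0.8, 0, 0, 0.008, 0, 0, 0], [0.8, 0, 0, 0.002, 0, 0, 0], [0.8, 0, 0, 0, 0, 0, 0]]
  ]
}}

```text
clock: 30.6
position: [443.6, 8.4, 106.5]
ee_rot: [0.722, -0.692, 0.001, 0.0]
contact_force: [0.3, 0.1, 0.4]
gripper_width: 68.3
```

```bash
python3 g.py 443 6.5 22 272.4
python3 - <<'E'
from h import *
for n in ('scene','top'):
    im,d=arm.get_image(n); save(n+'11',im)
a=cv2.imread('pics/scene11.png')[120:320,180:380]; b=cv2.imread('pics/top11.png')[150:350,180:380]
cv2.imwrite('pics/c11.png',cv2.resize(np.clip(np.hstack([a,b])*1.5,0,255).astype('uint8'),None,fx=2,fy=2,interpolation=cv2.INTER_CUBIC))
E
```

```text
t 30.6 pos [443.6   8.4 106.5] xang 272.5 tilt 0.1 F [0.3 0.1 0.4] w 68.3 j [ 0.39  0.22 -0.59  0.   -0.75 -0.35]
delta now-frame mm [ 1.8  0.7 84.5] in target-frame [ 1.9  0.7 84.5] rotvec [-0.001 -0.002  0.001] dist 84.5
```

View pics/c11.png

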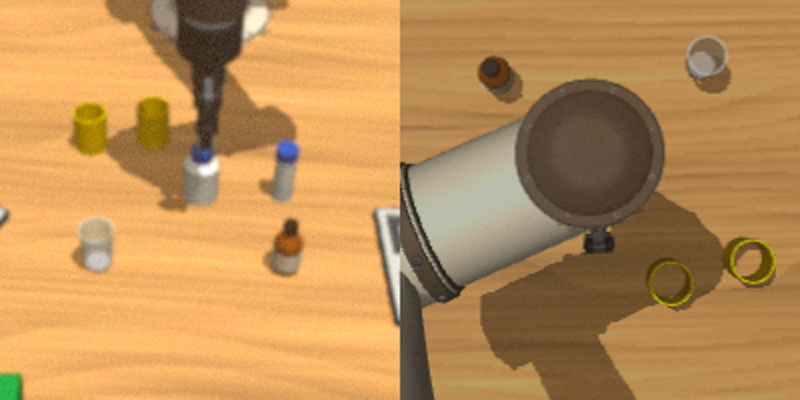

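The gripper is aligned over the bottle. I descend.

Request:
{"method": "drive_tool", "body": {
  "moves": [
    [[0.8, 0.001, 0, 0.01, 0, 0, 0], [0.8, 0, 0, 0.016, 0, 0, 0], [0.8, 0, 0, 0.016, 0, 0, 0], [0.8, 0, 0, 0.016, 0, 0, 0], [0.8, 0, 0, 0.012, 0, 0, 0], [0.8, 0, 0, 0.006, 0, 0, 0], [0.8, 0, 0, 0, 0, 0, 0]]
  ]
}}

```text
clock: 31.4
position: [445.0, 7.2, 27.1]
ee_rot: [0.722, -0.692, 0.002, -0.002]
contact_force: [-0.3, -0.4, 0.7]
gripper_width: 68.3
```

```bash
python3 g.py 443 6.5 22 272.4
```

```text
t 31.4 pos [445.    7.2  27.1] xang 272.4 tilt 0.28 F [-0.3 -0.4  0.7] w 68.3 j [ 0.38  0.36 -0.68  0.   -0.52 -0.35]
delta now-frame mm [0.6 2.1 5.1] in target-frame [0.6 2.  5.1] rotvec [-0.005 -0.     0.001] dist 5.5
```

Request:
{"method": "drive_tool", "body": {
  "moves": [
    [[0.8, 0, 0.001, 0.004, -0.003, 0, 0], [0.8, 0, 0, 0, 0, 0, 0], [0, 0, 0, 0, 0, 0, 0], [0, 0, 0, 0, 0, 0, 0], [0, 0, 0, 0, 0, 0, 0], [0, 0, 0, 0, 0, 0, 0], [0, 0, 0, 0, 0, 0, 0]]
  ]
}}

```text
clock: 32.1
position: [445.3, 7.6, 24.9]
ee_rot: [0.722, -0.692, 0.002, -0.003]
contact_force: [0.7, -0.1, -0.1]
gripper_width: 44.8
```

```bash
python3 g.py 443 6.5 22 272.4
```

```text
t 32.1 pos [445.3   7.6  24.9] xang 272.5 tilt 0.36 F [ 0.7 -0.1 -0.1] w 44.8 j [ 0.38  0.37 -0.68  0.   -0.52 -0.34]
delta now-frame mm [1.  2.4 2.9] in target-frame [1.  2.4 2.9] rotvec [-0.006  0.001  0.001] dist 3.9
```

Request:
{"method": "drive_tool", "body": {
  "moves": [
    [[0, 0, 0, -0.01, 0, 0, 0], [0, 0, 0, -0.02, 0, 0, 0], [0, 0, 0, -0.03, 0, 0, 0], [0, 0, 0, -0.03, 0, 0, 0], [0, 0, 0, -0.025, 0, 0, 0], [0, 0, 0, -0.01, 0, 0, 0], [0, 0, 0, 0, 0, 0, 0]]
  ]
}}

```text
clock: 32.8
position: [443.8, 7.0, 158.1]
ee_rot: [0.722, -0.692, 0.002, -0.003]
contact_force: [0.6, 0.4, -0.9]
gripper_width: 44.5
```

```bash
python3 g.py 506.8 -352.7 150 249.4
```

```text
t 32.8 pos [443.8   7.  158.1] xang 272.5 tilt 0.36 F [ 0.6  0.4 -0.9] w 44.5 j [ 0.38  0.15 -0.53  0.   -0.89 -0.34]
delta now-frame mm [362.1 -47.5   8.1] in target-frame [ 314.5 -185.5    8.1] rotvec [-0.006  0.002  0.402] dist 365.3
```

Request:
{"method": "drive_tool", "body": {
  "moves": [
    [[0, 0, 0, 0, 0, 0, 0.1], [0, 0, 0, 0, 0, 0, 0.1], [0, 0, 0, 0, 0, 0, 0.1], [0, 0, 0, 0, 0, 0, 0.1], [0, 0.009, -0.005, 0, 0, 0, 0], [0, 0.017, -0.01, -0.001, 0, 0, 0], [0, 0.027, -0.016, -0.001, 0, 0, 0], [0, 0.027, -0.016, -0.001, 0, 0, 0], [0, 0.027, -0.016, -0.001, 0, 0, 0], [0, 0.027, -0.016, -0.001, 0, 0, 0], [0, 0.027, -0.016, -0.001, 0, 0, 0], [0, 0.027, -0.016, -0.001, 0, 0, 0], [0, 0.027, -0.016, -0.001, 0, 0, 0], [0, 0.027, -0.016, -0.001, 0, 0, 0], [0, 0.027, -0.016, 0, 0, 0, 0], [0, 0.017, -0.01, 0, 0, 0, 0], [0, 0.009, -0.005, 0, 0, 0, 0], [0, 0, 0, 0, 0, 0, 0]]
  ]
}}

```text
clock: 34.6
position: [494.5, -351.7, 157.2]
ee_rot: [-0.576, 0.818, 0.006, -0.004]
contact_force: [0.1, 1.5, -2.1]
gripper_width: 44.3
```

```bash
python3 g.py 506.8 -352.7 100 249.4
```

```text
t 34.6 pos [ 494.5 -351.7  157.2] xang 250.3 tilt 0.81 F [ 0.1  1.5 -2.1] w 44.3 j [-0.35  0.42 -0.13  0.   -1.03  0.01]
delta now-frame mm [ -3.2 -12.7  57. ] in target-frame [ -3.4 -11.9  57.2] rotvec [ 0.014 -0.     0.016] dist 58.5
```

Request:
{"method": "drive_tool", "body": {
  "moves": [
    [[0, -0.001, -0.006, 0.01, 0.01, 0, 0.01], [0, -0.001, -0.003, 0.015, 0.004, 0, 0.006], [0, 0, 0, 0.015, 0, 0, 0], [0, 0, 0, 0.008, 0, 0, 0], [0, 0, 0, 0, 0, 0, 0], [0, 0, 0, 0, 0, 0, 0]]
  ]
}}

```text
clock: 35.2
position: [503.4, -348.0, 105.1]
ee_rot: [-0.571, 0.821, 0.001, 0.0]
contact_force: [0.5, 0.4, -0.3]
gripper_width: 44.1
```

```bash
python3 g.py 506.8 -352.7 30 249.4
```

```text
t 35.2 pos [ 503.4 -348.   105.1] xang 249.7 tilt 0.1 F [ 0.5  0.4 -0.3] w 44.1 j [-0.34  0.48 -0.19 -0.   -0.91 -0.01]
delta now-frame mm [ 3.3 -4.9 75.1] in target-frame [ 3.2 -4.9 75.1] rotvec [0.001 0.001 0.005] dist 75.4
```

Request:
{"method": "drive_tool", "body": {
  "moves": [
    [[0, 0.002, -0.003, 0.008, 0, 0, 0], [0, 0, -0.001, 0.014, 0, 0, 0], [0, 0, 0, 0.014, 0, 0, 0], [0, 0, 0, 0.008, 0, 0, 0], [0, 0, 0, 0, 0, 0, 0]]
  ]
}}

```text
clock: 35.7
position: [508.0, -351.5, 59.3]
ee_rot: [-0.572, 0.821, -0.001, 0.001]
contact_force: [0.1, 0.4, -1.4]
gripper_width: 44.5
```

```bash
python3 g.py 506.8 -352.7 30 249.4
```

```text
t 35.7 pos [ 508.  -351.5   59.3] xang 249.7 tilt 0.18 F [ 0.1  0.4 -1.4] w 44.5 j [-0.34  0.54 -0.22 -0.   -0.81 -0.01]
delta now-frame mm [ 1.6  0.8 29.3] in target-frame [ 1.5  0.7 29.3] rotvec [-0.003  0.001  0.006] dist 29.3
```

Request:
{"method": "drive_tool", "body": {
  "moves": [
    [[0, 0.001, 0, 0.008, 0, 0, 0], [0, 0, 0, 0.009, 0, 0, 0], [0, 0, 0, 0.006, 0, 0, 0], [0, 0, 0, 0, 0, 0, 0]]
  ]
}}

```text
clock: 36.1
position: [508.1, -353.0, 34.7]
ee_rot: [-0.572, 0.821, -0.001, 0.002]
contact_force: [-0.1, 0.4, -1.4]
gripper_width: 44.4
```

```bash
python3 g.py 506.8 -352.7 30 249.4
python3 - <<'E'
from h import *
for n in ('scene','top'):
    im,d=arm.get_image(n); save(n+'12',im)
a=cv2.imread('pics/scene12.png')[130:330,50:250]; b=cv2.imread('pics/top12.png')[100:300,340:540]
cv2.imwrite('pics/c12.png',cv2.resize(np.clip(np.hstack([a,b])*1.5,0,255).astype('uint8'),None,fx=2,fy=2,interpolation=cv2.INTER_CUBIC))
E
```

```text
t 36.1 pos [ 508.1 -353.    34.7] xang 249.7 tilt 0.23 F [-0.1  0.4 -1.4] w 44.4 j [-0.35  0.57 -0.24 -0.   -0.76 -0.01]
delta now-frame mm [0.2 1.4 4.7] in target-frame [0.2 1.3 4.7] rotvec [-0.004  0.001  0.006] dist 4.9
```

View pics/c12.png

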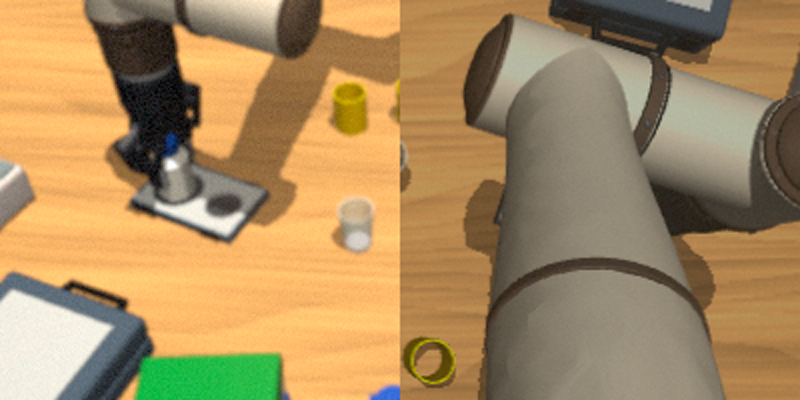

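Request:
{"method": "drive_tool", "body": {
  "moves": [
    [[0, 0, 0.001, 0.003, -0.003, 0, 0], [0, 0, 0, 0.001, 0, 0, 0], [0, 0, 0, 0, 0, 0, 0]]
  ]
}}

```text
clock: 36.5
position: [508.5, -353.1, 32.4]
ee_rot: [-0.572, 0.82, -0.002, 0.002]
contact_force: [-0.1, -0.3, -0.3]
gripper_width: 44.4
```

```bash
python3 g.py 506.8 -352.7 30 249.4
```

```text
t 36.5 pos [ 508.5 -353.1   32.4] xang 249.8 tilt 0.26 F [-0.1 -0.3 -0.3] w 44.4 j [-0.35  0.57 -0.24 -0.   -0.76 -0.01]
delta now-frame mm [0.2 1.7 2.4] in target-frame [0.2 1.7 2.4] rotvec [-0.004  0.001  0.006] dist 2.9
```

Request:
{"method": "drive_tool", "body": {
  "moves": [
    [[0, 0, 0.001, 0.002, -0.003, 0, 0], [0, 0, 0, 0.001, 0, 0, 0], [0, 0, 0, 0, 0, 0, 0], [0.8, 0, 0, 0, 0, 0, 0], [0.8, 0, 0, 0, 0, 0, 0], [0.8, 0, 0, 0, 0, 0, 0], [0.8, 0, 0, 0, 0, 0, 0], [0.8, 0, 0, -0.01, 0, 0, 0], [0.8, 0, 0, -0.03, 0, 0, 0], [0.8, 0, 0, -0.04, 0, 0, 0], [0.8, 0, 0, -0.04, 0, 0, 0], [0.8, 0, 0, -0.02, 0, 0, 0], [0.8, 0, 0, 0, 0, 0, 0]]
  ]
}}

```text
clock: 37.8
position: [507.5, -353.4, 178.5]
ee_rot: [-0.572, 0.82, -0.002, 0.001]
contact_force: [-0.2, 0.2, 0.4]
gripper_width: 68.7
```

```bash
python3 g.py 435.4 114.2 185 249.4;python3 - <<'E'
from h import *
for n in ('scene','top'):
    im,d=arm.get_image(n); save(n+'13',im)
a=cv2.imread('pics/scene13.png')[130:330,50:250]; b=cv2.imread('pics/top13.png')[100:300,340:540]
cv2.imwrite('pics/c13.png',cv2.resize(np.clip(np.hstack([a,b])*1.5,0,255).astype('uint8'),None,fx=2,fy=2,interpolation=cv2.INTER_CUBIC))
E
```

```text
t 37.8 pos [ 507.5 -353.4  178.5] xang 249.8 tilt 0.2 F [-0.2  0.2  0.4] w 68.7 j [-0.35  0.41 -0.09  0.   -1.07 -0.01]
delta now-frame mm [-413.9  229.2   -7.6] in target-frame [-412.3  232.    -6.5] rotvec [-0.003 -0.001  0.007] dist 473.2
```

View pics/c13.png

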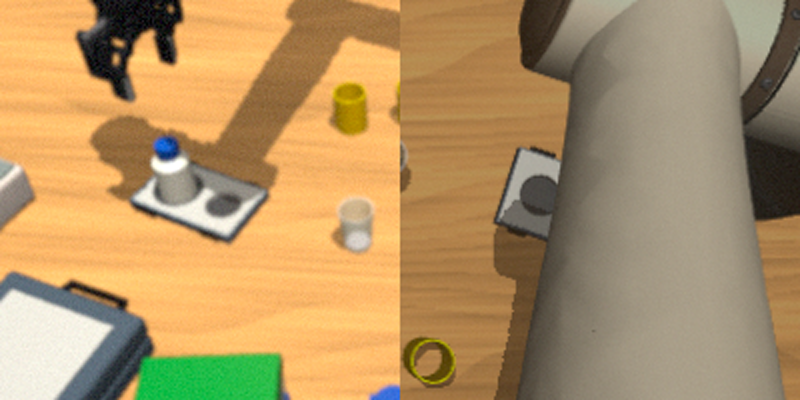

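Request:
{"method": "drive_tool", "body": {
  "moves": [
    [[0.7, -0.009, 0.005, 0, 0, 0, 0], [0.6, -0.017, 0.01, -0.001, 0, 0, 0], [0.6, -0.0275, 0.0155, -0.001, 0, 0, 0], [0.6, -0.0275, 0.0155, -0.001, 0, 0, 0], [0.6, -0.0275, 0.0155, -0.001, 0, 0, 0], [0.6, -0.0275, 0.0155, -0.001, 0, 0, 0], [0.6, -0.0275, 0.0155, -0.001, 0, 0, 0], [0.6, -0.0275, 0.0155, -0.001, 0, 0, 0], [0.6, -0.0275, 0.0155, -0.001, 0, 0, 0], [0.6, -0.0275, 0.0155, -0.001, 0, 0, 0], [0.6, -0.0275, 0.0155, -0.001, 0, 0, 0], [0.6, -0.0275, 0.0155, -0.001, 0, 0, 0], [0.6, -0.0275, 0.0155, -0.001, 0, 0, 0], [0.6, -0.0275, 0.0155, 0, 0, 0, 0], [0.6, -0.017, 0.01, 0, 0, 0, 0], [0.6, -0.009, 0.005, 0, 0, 0, 0], [0.6, 0, 0, 0, 0, 0, 0]]
  ]
}}

```text
clock: 39.6
position: [411.5, 101.7, 164.6]
ee_rot: [-0.571, 0.821, 0.017, -0.024]
contact_force: [1.2, -0.7, 0.4]
gripper_width: 51.4
```

```bash
python3 g.py 435.4 114.2 120 249.4
```

```text
t 39.6 pos [411.5 101.7 164.6] xang 249.7 tilt 3.37 F [ 1.2 -0.7  0.4] w 51.4 j [ 0.6   0.14 -0.51 -0.04 -0.98 -0.94]
delta now-frame mm [-21.  -20.5  43.1] in target-frame [-20.1 -18.   44.6] rotvec [ 0.055 -0.021  0.005] dist 52.1
```

Request:
{"method": "drive_tool", "body": {
  "moves": [
    [[0.7, -0.01, -0.009, 0.006, 0.028, -0.01, 0.003], [0.7, -0.007, -0.006, 0.012, 0.022, -0.008, 0], [0.7, -0.002, -0.002, 0.012, 0, 0, 0], [0.7, 0, 0, 0.006, 0, 0, 0], [0.7, 0, 0, 0, 0, 0, 0], [0.7, 0, 0, 0, 0, 0, 0]]
  ]
}}

```text
clock: 40.2
position: [431.9, 109.1, 123.9]
ee_rot: [-0.568, 0.823, 0.001, -0.006]
contact_force: [0.7, -0.9, 0.3]
gripper_width: 59.6
```

```bash
python3 g.py 435.4 114.2 110 249.4
```

```text
t 40.2 pos [431.9 109.1 123.9] xang 249.3 tilt 0.65 F [ 0.7 -0.9  0.3] w 59.6 j [ 0.61  0.2  -0.56 -0.   -0.82 -0.97]
delta now-frame mm [-6.1 -1.6 13.9] in target-frame [-6.  -1.5 13.9] rotvec [ 0.007 -0.009 -0.003] dist 15.2
```

Request:
{"method": "drive_tool", "body": {
  "moves": [
    [[0.7, -0.004, -0.001, 0.006, 0.005, -0.006, 0], [0.7, -0.001, 0, 0.006, 0, 0, 0], [0.7, 0, 0, 0.002, 0, 0, 0], [0.7, 0, 0, 0, 0, 0, 0]]
  ]
}}

```text
clock: 40.6
position: [435.2, 113.5, 109.8]
ee_rot: [-0.568, 0.823, 0.0, -0.0]
contact_force: [-0.3, 0.3, 0.2]
gripper_width: 60.0
```

```bash
python3 g.py 435.4 114.2 26 249.4
python3 - <<'E'
from h import *
for n in ('scene','top'):
    im,d=arm.get_image(n); save(n+'14',im)
a=cv2.imread('pics/scene14.png')[120:320,200:400]; b=cv2.imread('pics/top14.png')[150:350,130:330]
cv2.imwrite('pics/c14.png',cv2.resize(np.clip(np.hstack([a,b])*1.5,0,255).astype('uint8'),None,fx=2,fy=2,interpolation=cv2.INTER_CUBIC))
E
```

```text
t 40.6 pos [435.2 113.5 109.8] xang 249.2 tilt 0.04 F [-0.3  0.3  0.2] w 60.0 j [ 0.62  0.23 -0.57 -0.   -0.77 -0.98]
delta now-frame mm [-0.8  0.  83.8] in target-frame [-0.7  0.  83.8] rotvec [ 0.001 -0.    -0.003] dist 83.8
```

View pics/c14.png

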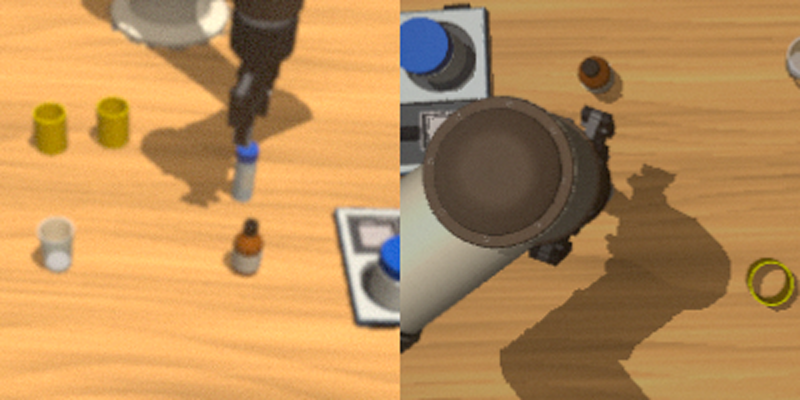

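The gripper is aligned over the tube, and the amber bottle is clear.

Request:
{"method": "drive_tool", "body": {
  "moves": [
    [[0.7, 0, 0, 0.01, 0, 0, 0], [0.7, 0, 0, 0.016, 0, 0, 0], [0.7, 0, 0, 0.016, 0, 0, 0], [0.7, 0, 0, 0.016, 0, 0, 0], [0.7, 0, 0, 0.012, 0, 0, 0], [0.7, 0, 0, 0.004, 0, 0, 0], [0.7, 0, 0, 0, 0, 0, 0]]
  ]
}}

```text
clock: 41.4
position: [435.8, 114.1, 31.9]
ee_rot: [-0.568, 0.823, 0.0, 0.001]
contact_force: [0.0, -1.0, 0.8]
gripper_width: 59.5
```

```bash
python3 g.py 435.4 114.2 26 249.4
```

```text
t 41.4 pos [435.8 114.1  31.9] xang 249.2 tilt 0.13 F [ 0.  -1.   0.8] w 59.5 j [ 0.62  0.36 -0.66 -0.   -0.55 -0.98]
delta now-frame mm [0.1 0.4 5.9] in target-frame [0.1 0.4 5.9] rotvec [-0.001  0.002 -0.003] dist 5.9
```

Request:
{"method": "drive_tool", "body": {
  "moves": [
    [[0.7, 0, 0, 0.004, 0, 0, 0], [0.7, 0, 0, 0, 0, 0, 0], [0, 0, 0, 0, 0, 0, 0], [0, 0, 0, 0, 0, 0, 0], [0, 0, 0, 0, 0, 0, 0], [0, 0, 0, 0, 0, 0, 0], [0, 0, 0, 0, 0, 0, 0]]
  ]
}}

```text
clock: 42.1
position: [437.2, 115.0, 29.5]
ee_rot: [-0.568, 0.823, 0.0, 0.004]
contact_force: [1.2, -0.0, -0.1]
gripper_width: 26.5
```

```bash
python3 g.py 435.4 114.2 26 249.4
```

```text
t 42.1 pos [437.2 115.   29.5] xang 249.2 tilt 0.41 F [ 1.2 -0.  -0.1] w 26.5 j [ 0.62  0.37 -0.66  0.   -0.54 -0.98]
delta now-frame mm [1.4 1.4 3.5] in target-frame [1.4 1.4 3.5] rotvec [-0.004  0.006 -0.003] dist 4.0
```

Request:
{"method": "drive_tool", "body": {
  "moves": [
    [[0, 0, 0, -0.01, 0, 0, 0], [0, 0, 0, -0.02, 0, 0, 0], [0, 0, 0, -0.03, 0, 0, 0], [0, 0, 0, -0.03, 0, 0, 0], [0, 0, 0, -0.03, 0, 0, 0], [0, 0, 0, -0.02, 0, 0, 0], [0, 0, 0, 0, 0, 0, 0]]
  ]
}}

```text
clock: 42.8
position: [435.7, 113.7, 178.4]
ee_rot: [-0.568, 0.823, -0.0, 0.004]
contact_force: [1.1, 0.6, -0.5]
gripper_width: 26.6
```

```bash
python3 g.py 531.3 -287.5 175 249.4
```

```text
t 42.8 pos [435.7 113.7 178.4] xang 249.3 tilt 0.4 F [ 1.1  0.6 -0.5] w 26.6 j [ 0.62  0.13 -0.49  0.   -0.95 -0.98]
delta now-frame mm [ 341.3 -231.5    2.6] in target-frame [ 341.9 -230.6    3.4] rotvec [-0.004  0.005 -0.003] dist 412.4
```

Request:
{"method": "drive_tool", "body": {
  "moves": [
    [[0, 0.009, -0.006, 0, 0, 0, 0], [0, 0.017, -0.0115, -0.001, 0, 0, 0], [0, 0.0265, -0.018, -0.001, 0, 0, 0], [0, 0.0265, -0.018, -0.001, 0, 0, 0], [0, 0.0265, -0.018, -0.001, 0, 0, 0], [0, 0.0265, -0.018, -0.001, 0, 0, 0], [0, 0.0265, -0.018, -0.001, 0, 0, 0], [0, 0.0265, -0.018, -0.001, 0, 0, 0], [0, 0.0265, -0.018, -0.001, 0, 0, 0], [0, 0.0265, -0.018, -0.001, 0, 0, 0], [0, 0.0265, -0.018, -0.001, 0, 0, 0], [0, 0.0265, -0.018, 0, 0, 0, 0], [0, 0.017, -0.0115, 0, 0, 0, 0], [0, 0.009, -0.006, 0, 0, 0, 0], [0, 0, 0, 0, 0, 0, 0]]
  ]
}}

```text
clock: 44.3
position: [512.9, -282.4, 166.7]
ee_rot: [-0.567, 0.824, 0.013, -0.012]
contact_force: [0.0, -0.0, 0.4]
gripper_width: 26.6
```

```bash
python3 g.py 531.3 -287.5 130 249.4
```

```text
t 44.3 pos [ 512.9 -282.4  166.7] xang 249.1 tilt 1.98 F [ 0.  -0.   0.4] w 26.6 j [-0.23  0.39 -0.16  0.   -1.06 -0.14]
delta now-frame mm [ -2.  -20.3  36. ] in target-frame [ -1.7 -19.1  36.7] rotvec [ 0.034 -0.005 -0.006] dist 41.4
```

Request:
{"method": "drive_tool", "body": {
  "moves": [
    [[0, 0, -0.01, 0.006, 0.018, -0.003, -0.003], [0, 0, -0.006, 0.01, 0.014, -0.002, 0], [0, 0, -0.001, 0.01, 0, 0, 0], [0, 0, 0, 0, 0, 0, 0], [0, 0, 0, 0, 0, 0, 0]]
  ]
}}

```text
clock: 44.8
position: [528.1, -285.2, 136.7]
ee_rot: [-0.57, 0.822, 0.002, -0.001]
contact_force: [-0.9, -0.4, -0.6]
gripper_width: 27.0
```

```bash
python3 g.py 531.3 -287.5 34.5 249.4
```

```text
t 44.8 pos [ 528.1 -285.2  136.7] xang 249.5 tilt 0.22 F [-0.9 -0.4 -0.6] w 27.0 j [-0.23  0.43 -0.18 -0.   -0.97 -0.13]
delta now-frame mm [  1.1  -4.1 102.2] in target-frame [  1.   -3.8 102.2] rotvec [0.004 0.001 0.001] dist 102.3
```

Request:
{"method": "drive_tool", "body": {
  "moves": [
    [[0, 0.001, -0.002, 0.01, 0.002, 0, 0], [0, 0, -0.001, 0.016, 0, 0, 0], [0, 0, 0, 0.016, 0, 0, 0], [0, 0, 0, 0.016, 0, 0, 0], [0, 0, 0, 0.01, 0, 0, 0], [0, 0, 0, 0, 0, 0, 0]]
  ]
}}

```text
clock: 45.4
position: [532.4, -286.3, 66.7]
ee_rot: [-0.571, 0.821, -0.001, 0.002]
contact_force: [-0.7, 0.2, -0.2]
gripper_width: 26.6
```

```bash
python3 g.py 531.3 -287.5 34.5 249.4
python3 - <<'E'
from h import *
im,d=arm.get_image('scene'); save('scene15',im)
a=cv2.imread('pics/scene15.png')[130:330,50:250]
cv2.imwrite('pics/c15.png',cv2.resize(np.clip(a*1.5,0,255).astype('uint8'),None,fx=3,fy=3,interpolation=cv2.INTER_CUBIC))
E
```

```text
t 45.4 pos [ 532.4 -286.3   66.7] xang 249.6 tilt 0.21 F [-0.7  0.2 -0.2] w 26.6 j [-0.23  0.51 -0.25 -0.   -0.81 -0.13]
delta now-frame mm [ 1.5  0.7 32.2] in target-frame [ 1.5  0.6 32.2] rotvec [-0.003  0.001  0.004] dist 32.3
```

View pics/c15.png

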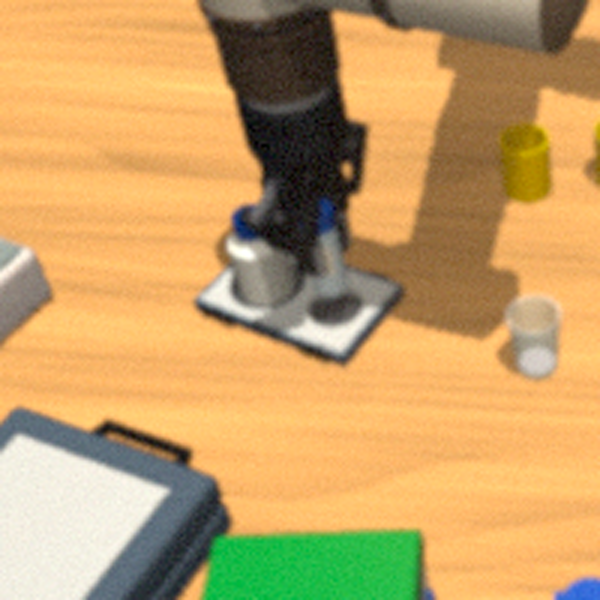

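Request:
{"method": "drive_tool", "body": {
  "moves": [
    [[0, 0.001, 0.0005, 0.008, -0.002, 0, 0], [0, 0, 0, 0.01, 0, 0, 0], [0, 0, 0, 0.007, 0, 0, 0], [0, 0, 0, 0.001, 0, 0, 0], [0, 0, 0, 0, 0, 0, 0]]
  ]
}}

```text
clock: 45.95
position: [533.6, -287.9, 41.4]
ee_rot: [-0.571, 0.821, -0.002, 0.003]
contact_force: [0.0, -0.1, -0.3]
gripper_width: 26.8
```

```bash
python3 g.py 531.3 -287.5 34.5 249.4
```

```text
t 45.95 pos [ 533.6 -287.9   41.4] xang 249.7 tilt 0.4 F [ 0.  -0.1 -0.3] w 26.8 j [-0.23  0.54 -0.27 -0.   -0.76 -0.13]
delta now-frame mm [0.5 2.4 6.9] in target-frame [0.5 2.3 6.9] rotvec [-0.007  0.001  0.004] dist 7.3
```

Request:
{"method": "drive_tool", "body": {
  "moves": [
    [[0, 0, 0.0015, 0.004, -0.005, 0, 0], [0, 0, 0.0005, 0.002, -0.002, 0, 0], [0, 0, 0, 0, 0, 0, 0]]
  ]
}}

```text
clock: 46.25
position: [532.0, -287.3, 35.4]
ee_rot: [-0.571, 0.821, 0.0, 0.001]
contact_force: [0.8, 0.4, 0.0]
gripper_width: 26.8
```

```bash
python3 g.py 531.3 -287.5 34.5 249.4
```

```text
t 46.25 pos [ 532.  -287.3   35.4] xang 249.7 tilt 0.09 F [0.8 0.4 0. ] w 26.8 j [-0.23  0.55 -0.27 -0.   -0.75 -0.13]
delta now-frame mm [0.5 0.6 0.9] in target-frame [0.5 0.6 0.9] rotvec [-0.     0.001  0.004] dist 1.2
```

Request:
{"method": "drive_tool", "body": {
  "moves": [
    [[0, 0, 0, 0.001, 0, 0, 0], [0, 0, 0, 0, 0, 0, 0], [0.6, 0, 0, 0, 0, 0, 0], [0.6, 0, 0, 0, 0, 0, 0], [0.6, 0, 0, 0, 0, 0, 0], [0.6, 0, 0, 0, 0, 0, 0], [0.6, 0, 0, -0.01, 0, 0, 0], [0.6, 0, 0, -0.03, 0, 0, 0], [0.6, 0, 0, -0.04, 0, 0, 0], [0.6, 0, 0, -0.04, 0, 0, 0], [0.6, 0, 0, -0.04, 0, 0, 0], [0.6, 0, 0, -0.02, 0, 0, 0], [0.6, 0, 0, 0, 0, 0, 0]]
  ]
}}

```text
clock: 47.55
position: [531.8, -288.1, 226.4]
ee_rot: [-0.571, 0.821, -0.001, 0.001]
contact_force: [-0.2, -0.2, 0.8]
gripper_width: 51.5
```

Request:
{"method": "drive_tool", "body": {
  "moves": [
    [[0.6, 0.015, 0.006, 0, 0, 0, 0], [0.6, 0.029, 0.013, 0, 0, 0, 0], [0.6, 0.029, 0.013, 0, 0, 0, 0], [0.6, 0.029, 0.013, 0, 0, 0, 0], [0.6, 0.029, 0.013, 0, 0, 0, 0], [0.6, 0.029, 0.013, 0, 0, 0, 0], [0.6, 0.029, 0.013, 0, 0, 0, 0], [0.6, 0.029, 0.013, 0, 0, 0, 0], [0.6, 0.029, 0.013, 0, 0, 0, 0], [0.6, 0.029, 0.013, 0, 0, 0, 0], [0.6, 0.029, 0.013, 0, 0, 0, 0], [0.6, 0.015, 0.006, 0, 0, 0, 0], [0.6, 0, 0, 0, 0, 0, 0], [0.6, 0, 0, 0, 0, 0, 0], [0.6, 0, 0, 0, 0, 0, 0]]
  ]
}}

```text
clock: 49.05
position: [260.0, -543.8, 206.2]
ee_rot: [-0.569, 0.822, 0.018, -0.002]
contact_force: [-0.7, -0.2, -0.3]
gripper_width: 51.3
```

```bash
python3 g.py
python3 - <<'E'
from h import *
for n in ('scene','top'):
    im,d=arm.get_image(n); save(n+'16',im)
a=cv2.imread('pics/top16.png'); s=cv2.imread('pics/scene16.png')
f=lambda q:cv2.resize(np.clip(q*1.6,0,255).astype('uint8'),(400,300),interpolation=cv2.INTER_CUBIC)
cv2.imwrite('pics/c16.png',np.vstack([np.hstack([f(a[150:255,75:215]),f(a[160:265,370:510])]),np.hstack([f(s[190:310,340:500]),f(s[170:290,80:240])])]))
E
```

```text
t 49.05 pos [ 260.  -543.8  206.2] xang 249.4 tilt 2.09 F [-0.7 -0.2 -0.3] w 51.3 j [-0.86  0.38 -0.06  0.   -1.16  0.5 ]
```

View pics/c16.png

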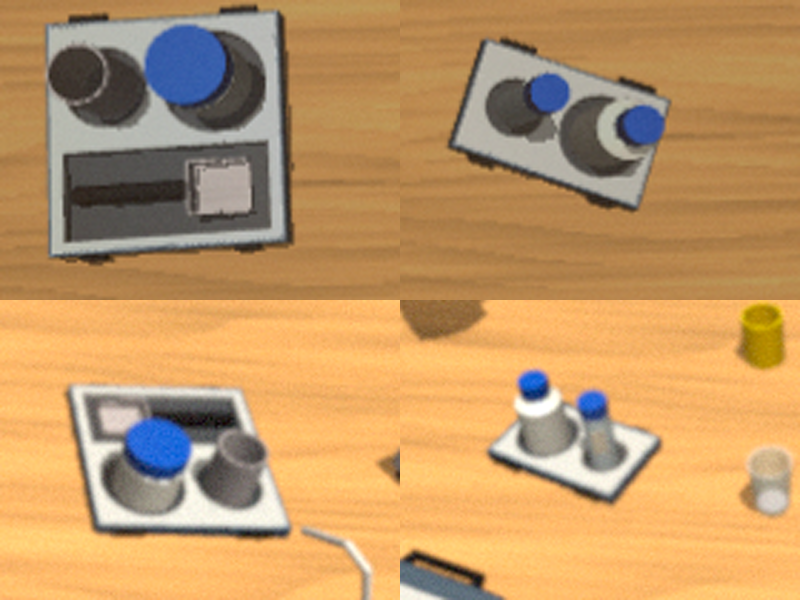

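View pics/top16.png

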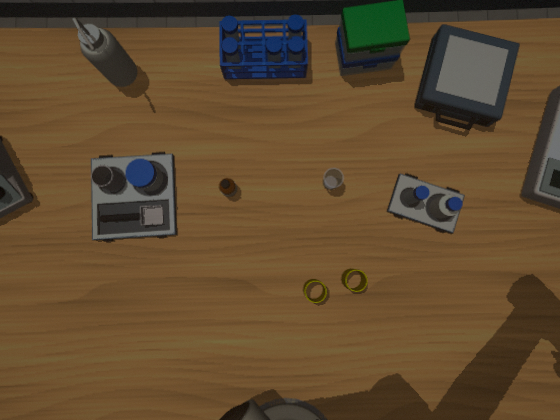

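Everything stands in its recess. The beaker at (333,179) and amber bottle at (228,186) look unmoved. I'll check these numerically.

```bash
cat > m4.py <<'E'
from m import *
def tray(p,c,yaw):
    d=np.array(p)[:2]-c; cs,sn=np.cos(yaw),np.sin(yaw); return np.round([cs*d[0]+sn*d[1],-sn*d[0]+cs*d[1]],1)
S=(np.array([547.2,328.4]),.042); W=np.array([518.3,-322.]); W=(np.array([506.8,-352.7])+np.array([24.5,65.2])*32/69,-.36)
print('W',W)
for name in ('top','scene'):
    a=cv2.imread(f'pics/{name}16.png'); hsv=cv2.cvtColor(a,cv2.COLOR_BGR2HSV); H,Sx,V=[hsv[...,i].astype(int) for i in range(3)]
    for c,s,_ in comps((abs(H-112)<12)&(Sx>120)&(V>50),30):
        p=onz(name,*c,89); q=onz(name,*c,71)
        if 400<p[0]<650: print(name,c.round(1),s[4],'bottle/tube in W',tray(p,*W),'jar in S',tray(q,*S))
# ring rim
print('ring top',tray(onz('top',75+78/400*140,150+74/300*105,65),*S),'scene',tray(onz('scene',340+242/2.5,190+150/2.5,65),*S))
print('scoop handle end / bowl end top',tray(onz('top',75+72/400*140,150+194/300*105,12),*S),tray(onz('top',75+253/400*140,150+188/300*105,21),*S))
a0=cv2.imread('pics/top0.png').astype(int);a1=cv2.imread('pics/top16.png').astype(int)
for n,(u,v) in dict(beaker=(333,179),amber=(228,186)).items(): print(n,abs(a0-a1)[v-14:v+14,u-14:u+14].mean().round(1))
E
python3 m4.py
```

```text
W (array([ 518.16231884, -322.46231884]), -0.36)
top [139.6 172.3] 621 bottle/tube in W [-151.5  593.8] jar in S [ 40.7 -37.2]
top [421.9 192.1] 139 bottle/tube in W [ 0.4 37. ] jar in S [ -39.2 -621.8]
top [454.6 203.1] 143 bottle/tube in W [  0.3 -32. ] jar in S [ -66.8 -686.6]
scene [132.9 203.6] 89 bottle/tube in W [  4.  -28.1] jar in S [ -83.  -685.2]
scene [156.7 211.7] 89 bottle/tube in W [ 3.  40.8] jar in S [ -56.2 -619.8]
scene [403.  248.3] 480 bottle/tube in W [-129.5  601.3] jar in S [ 43.6 -37.6]
ring top [39.3 41.9] scene [40.9 42.6]
scoop handle end / bowl end top [-42.4  70.9] [-47.9 -69.4]
beaker 1.3
amber 1.5
```

```bash
python3 -c "
from bench import arm
print(arm.job_done())"
```

```text
the job is handed in; nothing more can be done
None
```

Both kits are made up and the job is handed in, at about 49 s on the robot's clock. No verdict is reported back.

I placed the scoop, jar and steel ring in the soil tray, then the bottle and tube in the water tray. The two yellow rings were left alone. The gripper was clear of everything at hand-in.

The last camera check was made from both views. Each result is in its tray's frame, in mm:

| Part | Top view (x, y) | Scene view (x, y) | Target (x, y) |
|---|---|---|---|
| Jar | 40.7, −37.2 | 43.6, −37.6 | 38, −38 |
| Ring | 39.3, 41.9 | 40.9, 42.6 | 38, 45 |
| Bottle | 0.3, −32.0 | 4.0, −28.1 | 0, −32 |
| Tube | 0.4, 37.0 | 3.0, 40.8 | 0, 37 |
| Scoop | about −45, 1 | not measured | −46, 0 |

- **Agreement:** The two views differ by up to about 5 mm. Part of that is bias in the scene view, where the visible sides of the lids pull the centres toward the camera. Both views are well within the 11 mm limit.
- **Scoop:** It lies flat and lengthwise in its recess. Its measured length came out at 140 mm against 134 mm true, so its position is rough to a few millimetres.
- **Beaker and amber bottle:** The top view before and after shows no visible change at either.
- **Not measured:** Part heights and tilts were judged only by eye from the images and from the release heights.

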